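# Key a battery pack into its sloped charger and switch on

## Robot

A 6-joint arm with a two-finger parallel gripper is mounted at the origin on the work surface. World frame = base frame: x ahead of the robot, y to its left, z up, the work surface at z = 0. Lengths are in mm, angles in rad, forces in N, time in s.
With the tool pointing down it reaches from about 200 to 875 mm from the base axis. Payload 3.4 kg.
Tool frame: the origin (TCP) lies at the very end of the fingers, on their centre line; the grasp point (between the pads) lies 19 mm behind it; z points along the fingers, y is the direction in which the jaws open and shut (so a half turn about z gives the same grasp; the last joint's range is limited). The gripper opens to 94 mm and grips with 3 to 60 N. Pads are 16 mm wide; open, the fingers measure 119 mm over their backs; the gripper's body (75 mm by 177 mm) begins 78 mm behind the grasp point.
Start: joints at [1.155, 0.276, 1.505, -0, 1.361, -0.121], TCP at [167.083, 550.226, 205.493] pointing down, gripper open.
Joint ranges: [-2.89, 2.89], [-0.75, 2.08], [0.22, 2.7], [-1.18, 4.32], [0.11, 2.71], [-2.7, 2.7]. Speed limits (rad/s): [2.57, 2.57, 3.14, 3.14, 3.14, 3.14].

## Interface

Orientations are given as a unit quaternion [w, x, y, z].
In Python, from station import manip, optics gives the robot as it stands.
- The arm moves only by the tool servo_tool, never from a script. Its argument "steps" is a list of rows, each an object with "gripper": the closure, from -1 (fully open) to 1 (shut); "offset": the shift along the tool's x, y, z in units of 30 mm (1.0 is 30 mm), a list of three; "turn": the turn about the tool's z in degrees. A call has 1 to 10 rows; each row shifts and turns the pose as measured when the row begins, along the tool's axes as they then stand; what a row does not reach is not made up. A row lasts 1/8 s, in which the tool goes at most 62.5 mm and 10.7 degrees, less where a joint would pass 70% of its speed; a pose out of reach is approached as far as the arm can. A call is refused whole if a number of a shift passes 1 or a number of a turn 10.7, either way. A call with a gripper value outside its range is refused whole. The fingers move at their own pace and stop on an object; the grip force is fixed at half the most. Time passes only in rows, so rows that do not move let the fingers close. It gives the time, the measured TCP pose, the force and the opening at its end, in the units of the state.
- manip.observe(): the state, without advancing time (a new reading comes with each control period).
- optics.grab_frame(name): name is "scene" or "top" or "wrist"; returns a dict with "frame" (384x512x3 uint8, red, green, blue), "fx", "fy", "cx", "cy" (pixels), "D" ([k1, k2, p1, p2, k3] as OpenCV has them; the pictures are not rectified), "R" (3x3) and "t" (3): a world point X has camera coordinates R X + t. Camera axes: x right, y down, z forward; pixel columns grow to the right and rows downward; lengths in mm; the calibration is good to about 2 mm. A picture is of the moment at which its call begins. There is no depth.
- manip.close_job(): hands the job in, once; it reports no verdict.
The state is a dict: "time": time; "joints": joint angles; "dq": joint speeds; "effort": joint torques, N m; "ee_pos": TCP position; "orientation": TCP orientation; "force": force on the tool from outside, world axes, zero at the start; "ft_torque": the same for the moment, N m; "width": finger opening in mm.
Only numpy, scipy, OpenCV 4.12 (cv2) and the standard library are available. Lean on these libraries where they do the work, as an engineer would, in place of code of your own. Each camera call takes 0.05 s, during which the arm holds its last target.

## Task

The orange battery pack of the LED sign lies in the sloped V-groove of its charger, but rolled out of line. Roll it in the groove, clockwise as seen looking down on its upper end, until you feel its keyway drop onto the sprung brass key and it will roll no further, without forcing it on against the key; leave it lying home in the groove, then throw the red lever on the power supply fully over, away from the robot, to start charging. Leave the other things on the desk alone.

Things in the scene. Friction and masses are not known exactly. Their poses are not given: they have to be found in the camera images.
- pack_center (a point): orange round battery pack, 44 mm diameter, 170 mm long, about 0.85 kg, lying in the groove. This point: its centre, on the axis half-way along. z axis: along the pack to its upper end; -x axis: towards its keyway. To reach the key, roll it clockwise as seen looking down on the upper end (negative turn about z) by 0.7 to 2.2 rad (40 to 126 deg).
- pack_top (a point): centre of the pack's upper end face, 85 mm up the axis from its centre; same axes. The upper 108 mm of the pack are plain and round and may be gripped across the diameter at any yaw. A white mark on the end face and a white line along the side lie on the keyway's side. Rolls easily (about 0.1 N m or less); against the key it stops (over 0.2 N m)
- pack: the same pack; origin at the centre of its lower end, same axes. Its keyway is a slot 10 mm wide and 12 mm deep in the black band 38 to 62 mm from this end
- groove (a point): on the fixed charger: where the pack's centre lies when home (lower end on the steel stop). z axis: up along the 60 deg V-groove, leaning 40 deg from vertical back towards the robot; slick; x axis: out of the V's open side, upward and away from the robot. The V ends 30 mm up the axis from here, so the pack's upper 55 mm stand free all round. The charger's base is 200 x 120 mm
- key: brass key, a blunt nose 7 mm wide in the bottom of the V, 50 mm above the stop, pushed out by a spring of about 1 N; axes as groove. It slides along the groove's x: its origin reads 0 in x and y and -0.085 in z in the groove's frame when the key is fully out, in the keyway, and about -0.0105 in x (m) while the round of the pack presses it back. In the keyway it locks the pack to within about 6 deg
- switch (a joint): red lever on the supply box. 0 = off, leaning 0.5 rad from upright towards the box's -x (the robot's side); 1.0 = fully on, leaning 0.5 rad to its +x. Stays where it is left; moved by a push of a few newtons at the tip
- switch_tip (a point): centre of the red ball (26 mm across) at the end of the lever, 80 mm from the pivot; it swings in the box's x-z plane
- supply: silver supply box 150 x 110 x 50 mm, fixed; origin at the centre of its underside, z up, x: the direction in which the lever is thrown to on
- spare: plain blue spare battery pack standing upright, 44 mm diameter, 170 mm tall; origin at the centre of its underside. Bystander: leave it standing where it is.
- mug: white mug, about 80 mm across and 90 mm tall, origin at the centre of its underside. Bystander.
- driver: loose screwdriver lying on the desk, about 200 mm long, origin under its middle. Bystander.
- tape: yellow roll, 90 mm across, 24 mm high, lying flat, origin at the centre of its underside. Bystander.
- mouse: round black computer mouse, 60 mm across, 32 mm high, origin at the centre of its underside. Bystander.
Mind the look-alikes: they are no part of the job. What is shaped like the pack but grey or pink is not meant.

How it is judged (in metres and radians):
On the way, in this order (a step that is already met when the one before it is completed fails the run):
1. the pack, lying in the groove, is rolled until the key has dropped into its keyway (x of key in the frame of groove above -0.003 m and distance between pack_center and groove below 0.006 m and angle between the z axis of pack_center and the z axis of groove, either way round below 0.1 rad), for 0.3 s.
2. the lever is thrown to on (value of joint switch above 0.85 rad), for 0.2 s.
At the end, for the whole second after the job is handed in: The pack lies at rest in the groove (centre within 6 mm of home, axis within 0.1 rad of the groove), the key is out in its keyway to within 3 mm, and the lever is on (above 0.85 rad) (all of step 1 and value of joint switch above 0.85 rad and linear speed of pack below 0.02 m/s and angular speed of pack below 0.1 rad/s); the robot touches nothing.
It fails at once if the pack is forced against the key (over 35 N) (contact force between key and pack above 35 N).
It fails at once if the pack is taken out of the groove (centre more than 40 mm from home) (distance between pack_center and groove above 0.04 m).
It fails at once if another thing on the desk is shifted by more than 30 mm (distance of any of spare, mug, driver, tape, mouse from where it was at the start of the episode above 0.03 m).
It fails at once if the spare pack is tipped (angle between spare's own z axis and vertical above 0.3 rad).
It also fails if it takes over 67 s, if anything falls off the work surface, if the arm or the gripper's body presses on something with over 40 N, if the wrist force passes 120 N, or if a joint passes its speed limit or range.

## Working session

There is one attempt and no reset: what is moved stays moved. The work goes in short steps, Python scripts to look and compute and a tool call to move; the robot and the scene stay as the last step left them, time stands still between calls to the robot, and variables do not carry over. Pictures are saved under pics/ and viewed, and the job is handed in when it is done.

Besides the shell and the picture viewer there is one more tool, called as a command line: name --argument value ..., lists and objects as JSON in quotes. servo_tool: Moves the arm, as the interface text tells. Its arguments: {"type":"object","properties":{"steps":{"type":"array","items":{"type":"object","properties":{"gripper":{"type":"number"},"offset":{"type":"array","items":{"type":"number"}},"turn":{"type":"number"}}}}},"required":["steps"]}

```bash
mkdir -p pics; ls; python3 - <<'E'
from station import manip, optics
import cv2,json
s=manip.observe(); print(s)
for n in ["scene","top","wrist"]:
    f=optics.grab_frame(n); cv2.imwrite(f"pics/{n}0.png",f["frame"][:,:,::-1]); print(n,f["fx"],f["fy"],f["cx"],f["cy"],f["D"],f["R"],f["t"])
E
```

```text
pics
{'time': 0.0, 'joints': array([ 1.15499585e+00,  2.76569942e-01,  1.50613075e+00, -4.53576502e-06,
        1.36073115e+00, -1.21002237e-01]), 'dq': array([ 0.00092504, -0.00259192, -0.00023548, -0.00108036, -0.00053813,
        0.00030829]), 'effort': array([ 5.83055662e-04, -4.04569709e+01, -2.37235826e+01,  6.98112650e-02,
        3.43780196e-02, -1.60494851e-04]), 'ee_pos': array([166.83301431, 549.65019935, 204.62001271]), 'orientation': array([-2.41729799e-04,  1.46865423e-01,  9.89156055e-01, -8.87258896e-04]), 'force': array([-0.54867996, -0.35623836, -0.36561575]), 'ft_torque': array([0.00919624, 0.01890782, 0.00607911]), 'width': 93.92648657920613}
scene 471.87357658710994 471.87357658710994 260.81049664734314 191.6875108089634 [-0.01380857  0.          0.          0.          0.        ] [[-0.17022737  0.98539906 -0.00336809]
 [ 0.76040721  0.12918465 -0.63646854]
 [-0.62674039 -0.11090548 -0.77129531]] [  63.03971177 -315.65501774 1737.01563403]
top 368.4101019908999 368.4101019908999 255.74276500536666 194.1136983075896 [-0.09925336  0.          0.          0.          0.        ] [[ 2.21455561e-04 -9.99982787e-01  5.86312691e-03]
 [-9.98676951e-01 -5.22656845e-04 -5.14205626e-02]
 [ 5.14227419e-02 -5.84398234e-03 -9.98659877e-01]] [  -6.0325602   517.89827824 1344.80815953]
wrist 309.6939702995739 309.6939702995739 255.4827429371627 188.27954746572482 [0.01535762 0.         0.         0.         0.        ] [[ 0.29126332  0.95664222 -0.00115818]
 [ 0.92943674 -0.28269314  0.23713274]
 [ 0.22652378 -0.07014453 -0.97147657]] [-574.31419277  -24.22734827  390.08866467]
```

View pics/scene0.png

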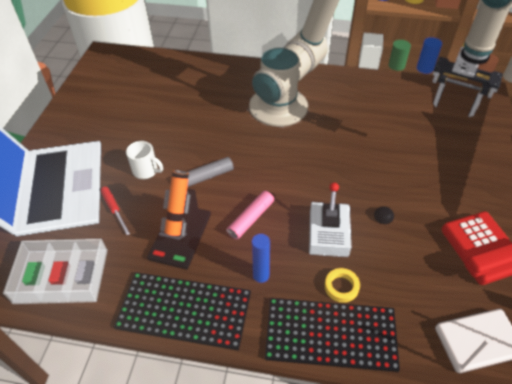

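View pics/top0.png

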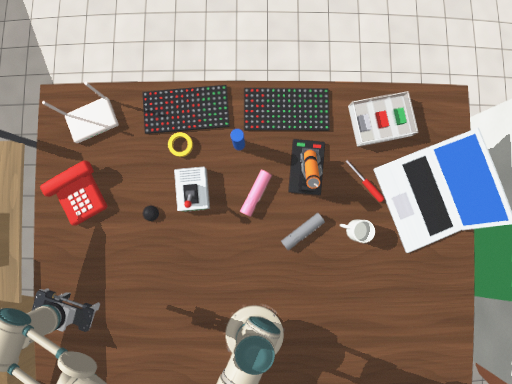

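View pics/wrist0.png

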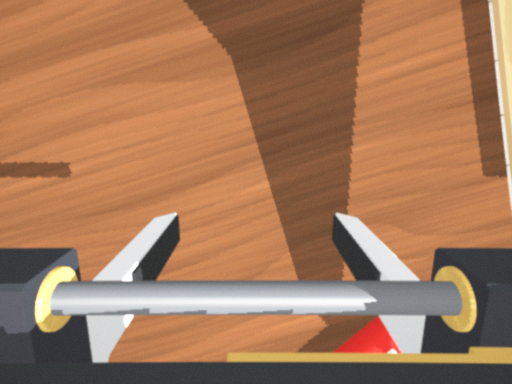

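The pictures show the orange pack leaning in its black charger at about (312,168) in top and (177,205) in scene. The red lever ball is at (187,204) in top and (335,187) in scene, and the blue spare stands beside them. I'll zoom in to get the geometry.

```bash
cat > h.py <<'E'
import numpy as np,cv2
from station import manip, optics
def cam(n):
    f=optics.grab_frame(n)
    f["K"]=np.array([[f["fx"],0,f["cx"]],[0,f["fy"],f["cy"]],[0,0,1]]);f["D"]=np.array(f["D"],float);f["R"]=np.array(f["R"]);f["t"]=np.array(f["t"]);return f
def ray(f,p):
    u=cv2.undistortPoints(np.array([[p]],float),f["K"],f["D"])[0,0]
    d=f["R"].T@np.array([u[0],u[1],1]);return -f["R"].T@f["t"],d/np.linalg.norm(d)
def plane(f,p,z):
    o,d=ray(f,p);return o+d*(z-o[2])/d[2]
def tri(f,p,g,q):
    a,d=ray(f,p);b,e=ray(g,q)
    s=np.linalg.lstsq(np.c_[d,-e],b-a,rcond=None)[0]
    P=a+d*s[0];Q=b+e*s[1];return (P+Q)/2,np.linalg.norm(P-Q)
def proj(f,X):
    r,_=cv2.Rodrigues(f["R"]);return cv2.projectPoints(np.array(X,float).reshape(-1,3),r,f["t"],f["K"],f["D"])[0].reshape(-1,2)
def save(f,name,x0=0,y0=0,w=512,h=384,k=1):
    im=f["frame"][y0:y0+h,x0:x0+w,::-1];cv2.imwrite("pics/"+name,cv2.resize(im,None,fx=k,fy=k,interpolation=cv2.INTER_CUBIC))
E
python3 - <<'E'
from h import *
a=cam("top");save(a,"t1.png",270,120,80,80,7)
b=cam("scene");save(b,"s1.png",130,155,90,120,5)
save(a,"t2.png",160,150,60,70,8);save(b,"s2.png",295,170,70,95,6)
E
```

```text
(no output)
```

View pics/t1.png

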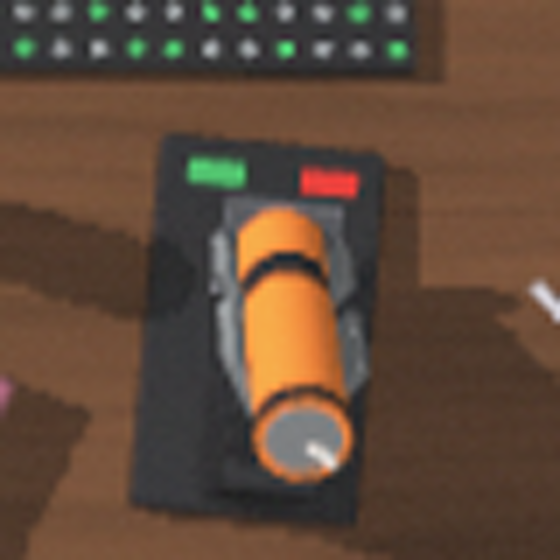

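View pics/s1.png

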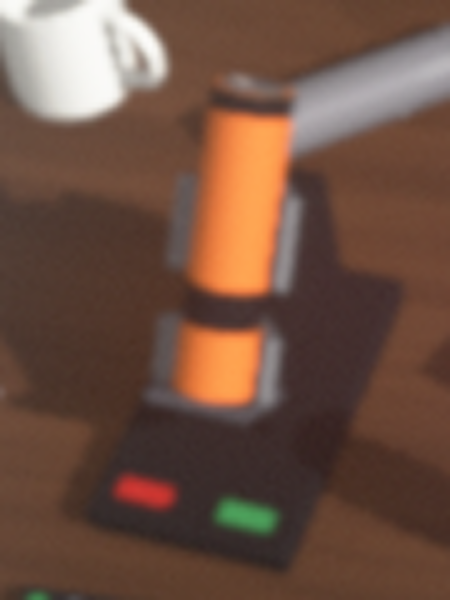

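View pics/t2.png

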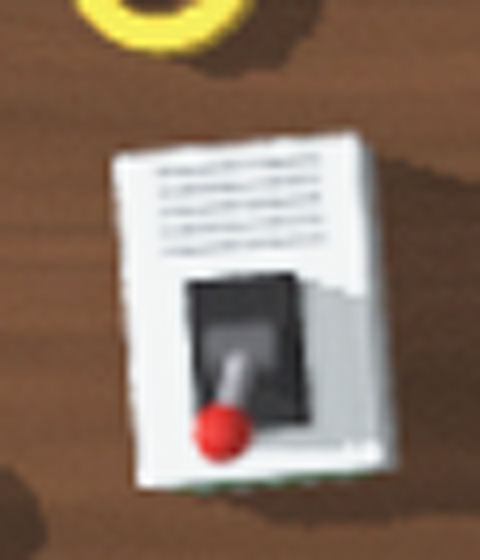

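View pics/s2.png

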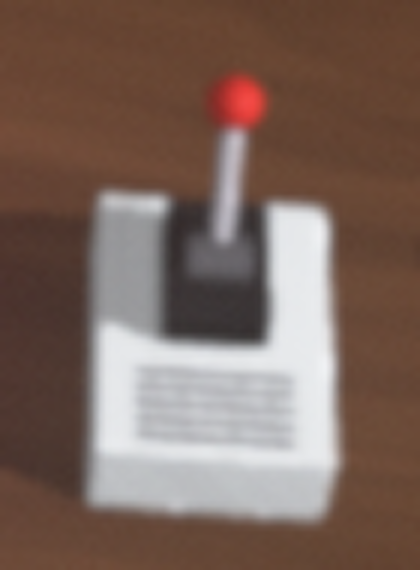

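```bash
python3 - <<'E'
from h import *
np.set_printoptions(precision=1,suppress=True)
a=cam("top");b=cam("scene")
T=lambda x,y:(270+x/7-.43,120+y/7-.43)
S=lambda x,y:(130+x/5-.4,155+y/5-.4)
c=[T(162,133),T(385,155),T(358,523),T(130,503)]
P=[plane(a,p,20) for p in c];print(P)
for i in range(4):print(np.linalg.norm(P[i]-P[(i+1)%4]))
d=(P[0]+P[1]-P[2]-P[3])[:2];yaw=np.arctan2(d[1],d[0]);print("yaw",np.degrees(yaw))
ux=np.array([np.cos(yaw),np.sin(yaw),0]);zz=np.array([0,0,1.]);q=np.radians(40)
zg=-np.sin(q)*ux+np.cos(q)*zz;xg=np.cos(q)*ux+np.sin(q)*zz;yg=np.cross(zg,xg);print(zg,xg,yg)
X,e=tri(a,T(302,437),b,S(252,92));print("topface",X,e)
# base centre
print("base c",sum(P)/4)
# mark
o=X
for p in [T(308,447),T(336,466)]:
    C,D=ray(a,p);s=((o-C)@zg)/(D@zg);M=C+D*s-o;print("mark",M@xg,M@yg,np.degrees(np.arctan2(-M@yg,-M@xg)))
Ct=X-85*zg;print("centre",Ct)
k=[X+22*(xg*np.cos(t)+yg*np.sin(t)) for t in np.linspace(0,6.28,24)]+[X-170*zg+22*(xg*np.cos(t)+yg*np.sin(t)) for t in np.linspace(0,6.28,24)]
for f,n,x0,y0,w,h,m in((a,"t3.png",270,120,80,80,7),(b,"s3.png",130,155,90,120,5)):
    im=cv2.resize(f["frame"][y0:y0+h,x0:x0+w,::-1],None,fx=m,fy=m,interpolation=cv2.INTER_CUBIC)
    for p in proj(f,k):cv2.circle(im,(int((p[0]-x0+.5)*m),int((p[1]-y0+.5)*m)),2,(255,0,255),-1)
    cv2.imwrite("pics/"+n,im)
# lever ball, box
def red(f,x0,y0,x1,y1):
    I=f["frame"].astype(int);m=(I[...,0]>150)&(I[...,1]<90)&(I[...,2]<90);r=np.zeros_like(m);r[y0:y1,x0:x1]=1;yy,xx=np.where(m&r);return (xx.mean(),yy.mean()),len(xx)
pa,na=red(a,180,195,197,215);pb,nb=red(b,325,178,345,196);print(pa,na,pb,nb)
print("ball",tri(a,pa,b,pb))
T2=lambda x,y:(160+x/8-.44,150+y/8-.44)
Q=[plane(a,p,50) for p in [T2(113,157),T2(357,133),T2(383,465),T2(139,489)]];print(Q)
for i in range(4):print(np.linalg.norm(Q[i]-Q[(i+1)%4]))
d=(Q[0]+Q[1]-Q[2]-Q[3])[:2];print("box",sum(Q)/4,np.degrees(np.arctan2(d[1],d[0])))
E
```

```text
[array([ 724.1, -143. ,   20. ]), array([ 712.9, -261.8,   20. ]), array([ 517.1, -245.1,   20. ]), array([ 527.5, -124.9,   20. ])]
119.36992397412902
196.55499898432973
120.73040535333021
197.38651781714935
yaw -5.0706841347244165
[-0.6  0.1  0.8] [ 0.8 -0.1  0.6] [0.1 1.  0. ]
topface [ 547.4 -187.6  198.5] 1.0487965366833314
base c [ 620.4 -193.7   20. ]
mark -5.4343027646487325 -3.1534421772833086 30.125933137047834
mark -14.603080635782792 -17.698233408540776 50.47344302766538
centre [ 601.8 -192.4  133.4]
(np.float64(187.03571428571428), np.float64(203.46428571428572)) 28 (np.float64(334.9), np.float64(186.62)) 50
ball (array([479.6, 225.3, 144.6]), np.float64(2.567237999453469))
[array([606.1, 291. ,  50. ]), array([616.8, 180.4,  50. ]), array([467.2, 167.5,  50. ]), array([456.3, 277.4,  50. ])]
111.13190658549749
150.125063916925
110.42898866119307
150.42151797178704
box [536.6 229.1  50. ] 5.0547193359801375
```

```bash
python3 -c "
import cv2,numpy as np
a=cv2.imread('pics/t3.png');b=cv2.imread('pics/s3.png');b=b[:560]
h=np.zeros((560,1010,3),np.uint8);h[:,:560]=a;h[:,560:560+b.shape[1]]=b
cv2.imwrite('pics/c3.png',cv2.resize(h,None,fx=.79,fy=.79))"
```

```text
(no output)
```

View pics/c3.png

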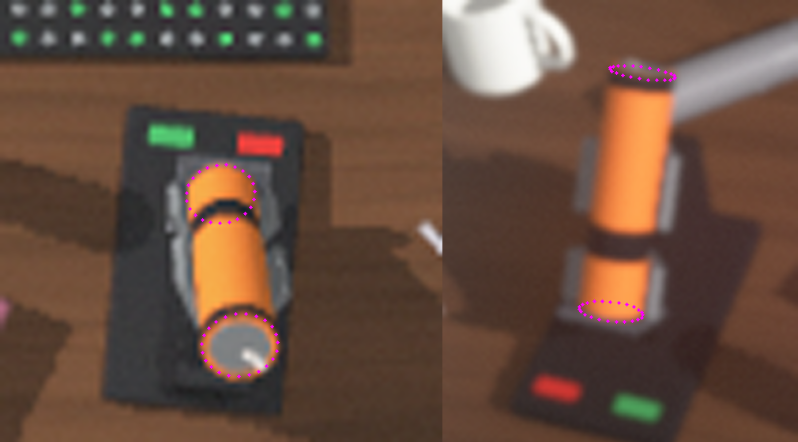

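Geometry checks out: the drawn pack fits both views, the base measures 119x197 and the supply box 111x150. The charger is yawed -5°, the pack centre is about (602,-192,133), and the keyway mark is about 50° short of home. The tool can't tilt, so I'll roll the pack by rubbing the closed fingertips across its upper side in -y. First I'll travel over high.

servo_tool --steps '[{"gripper":1,"offset":[0,0,-1],"turn":0},{"gripper":1,"offset":[-0.3,-0.3,-1],"turn":0},{"gripper":1,"offset":[-1,-1,-0.5],"turn":0},{"gripper":1,"offset":[-1,-1,0],"turn":0},{"gripper":1,"offset":[-1,-1,0],"turn":0},{"gripper":1,"offset":[-1,-1,0],"turn":0},{"gripper":1,"offset":[-1,-1,0],"turn":0},{"gripper":1,"offset":[-1,-1,0],"turn":0},{"gripper":1,"offset":[-1,-1,0],"turn":0},{"gripper":1,"offset":[-1,-1,0],"turn":0}]'

```text
time: 1.6
ee_pos: [337.4, 233.0, 282.9]
orientation: [0.002, 0.143, 0.99, 0.0]
force: [0.7, -0.1, 0.6]
width: 1.0
```

servo_tool --steps '[{"gripper":1,"offset":[-1,-0.86,0],"turn":0},{"gripper":1,"offset":[-1,-0.86,0],"turn":0},{"gripper":1,"offset":[-1,-0.86,0],"turn":0},{"gripper":1,"offset":[-1,-0.86,0],"turn":0},{"gripper":1,"offset":[-1,-0.86,0],"turn":0},{"gripper":1,"offset":[-1,-0.86,0],"turn":0},{"gripper":1,"offset":[-1,-0.86,0],"turn":0},{"gripper":1,"offset":[-1,-0.86,0],"turn":0},{"gripper":1,"offset":[-1,-0.86,0],"turn":0},{"gripper":1,"offset":[-1,-0.86,0],"turn":0}]'

```text
time: 2.85
ee_pos: [556.8, -112.1, 285.2]
orientation: [0.004, 0.145, 0.989, 0.002]
force: [0.3, 0.1, 0.2]
width: 0.5
```

servo_tool --steps '[{"gripper":1,"offset":[-1,-0.8,0],"turn":-6},{"gripper":1,"offset":[-1,-0.8,0],"turn":-6},{"gripper":1,"offset":[0,0,0],"turn":0}]'

```text
time: 3.22
ee_pos: [606.0, -177.5, 284.0]
orientation: [0.004, 0.039, 0.999, 0.001]
force: [-0.4, 0.6, -0.4]
width: 0.3
```

```bash
cat >> h.py <<'E'
np.set_printoptions(precision=2,suppress=True)
C=np.array([601.8,-192.4,133.4]);yaw=np.radians(-5.07);q=np.radians(40)
ux=np.array([np.cos(yaw),np.sin(yaw),0]);zz=np.array([0,0,1.])
zg=-np.sin(q)*ux+np.cos(q)*zz;xg=np.cos(q)*ux+np.sin(q)*zz;yg=np.cross(zg,xg)
def st(tgt=None):
    s=manip.observe();w,x,y,z=s["orientation"]
    from scipy.spatial.transform import Rotation as Ro
    R=Ro.from_quat([x,y,z,w]).as_matrix()
    print("t",s["time"],"p",s["ee_pos"],"F",s["force"],"toolx",R[:,0],"tooly",R[:,1],"w",s["width"])
    print("groove xyz of tcp",(s["ee_pos"]-C)@np.c_[xg,yg,zg])
    if tgt is not None: print("to go (units30)",R.T@(np.array(tgt)-s["ee_pos"])/30)
    return s,R
E
python3 - <<'E'
from h import *
st(C+20*zg+22*xg+8*ux+11*yg+[0,0,40])
f=cam("wrist");save(f,"w1.png");f=cam("scene");save(f,"s4.png",130,80,150,190,3)
E
```

```text
t 3.225 p [ 606.04 -177.45  284.04] F [-0.39  0.63 -0.42] toolx [-1.    0.08 -0.01] tooly [0.08 1.   0.  ] w 0.3032118184415463
groove xyz of tcp [ 99.05  15.26 113.53]
to go (units30) [-0.28 -0.15  2.71]
```

View pics/w1.png

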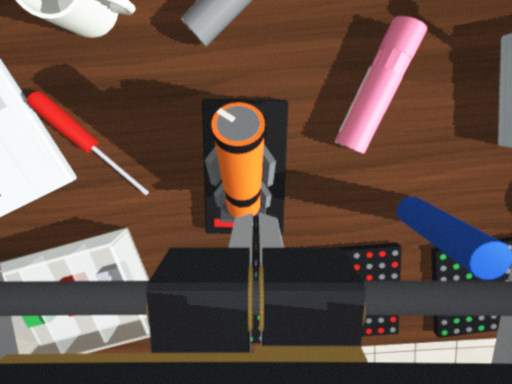

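View pics/s4.png

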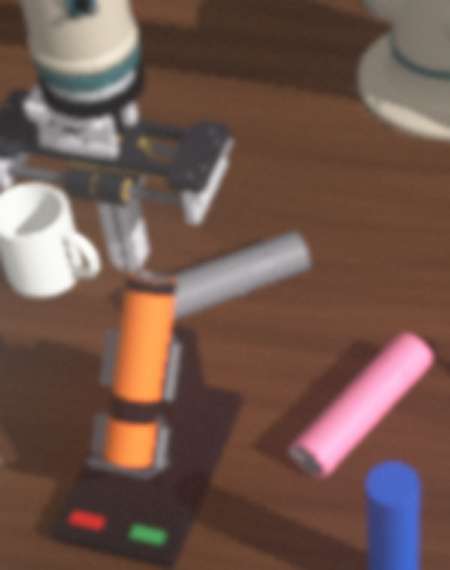

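servo_tool --steps '[{"gripper":1,"offset":[-0.3,-0.15,0.9],"turn":0},{"gripper":1,"offset":[0,0,1],"turn":0},{"gripper":1,"offset":[0,0,1],"turn":0},{"gripper":1,"offset":[0,0,0.4],"turn":0},{"gripper":1,"offset":[0,0,0],"turn":0}]'

```text
time: 3.95
ee_pos: [611.8, -174.4, 187.5]
orientation: [0.005, 0.037, 0.999, 0.002]
force: [0.7, -0.5, 0.6]
width: 0.1
```

```bash
python3 - <<'E'
from h import *
st(C+20*zg+22*xg+8*ux+10*yg)
f=cam("wrist");save(f,"w2.png",150,80,220,200,3)
E
```

```text
t 3.95 p [ 611.85 -174.36  187.49] F [ 0.73 -0.48  0.63] toolx [-1.    0.07 -0.01] tooly [0.07 1.   0.  ] w 0.13672318716613713
groove xyz of tcp [41.21 18.85 36.03]
to go (units30) [-0.11 -0.3   0.82]
```

View pics/w2.png

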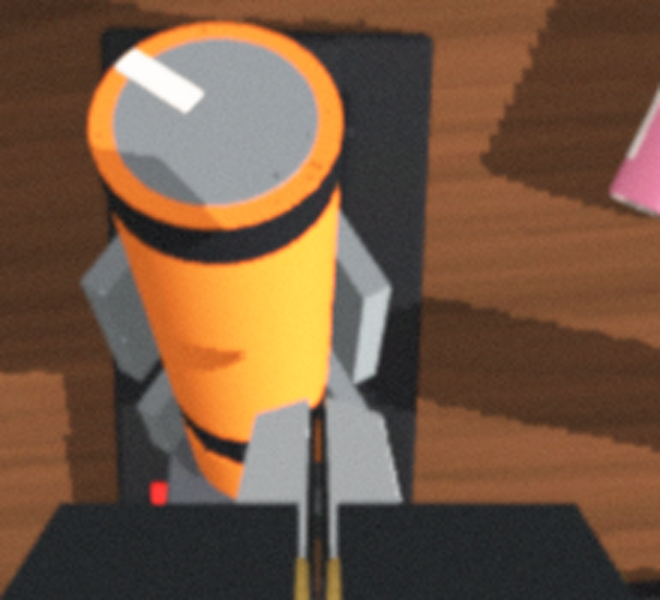

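servo_tool --steps '[{"gripper":1,"offset":[-0.1,-0.35,0.5],"turn":0},{"gripper":1,"offset":[0,0,0.15],"turn":0},{"gripper":1,"offset":[0,0,0.1],"turn":0},{"gripper":1,"offset":[0,0,0],"turn":0}]'

```text
time: 4.5
ee_pos: [616.3, -186.7, 166.9]
orientation: [0.008, 0.038, 0.999, 0.001]
force: [0.0, 0.5, -0.1]
width: 0.5
```

```bash
python3 - <<'E'
from h import *
st(C+20*zg+22*xg+8*ux+9*yg)
E
```

```text
t 4.5 p [ 616.3  -186.68  166.85] F [ 0.03  0.48 -0.1 ] toolx [-1.    0.08 -0.02] tooly [0.08 1.   0.  ] w 0.48304985696124125
groove xyz of tcp [32.18  6.98 16.67]
to go (units30) [0.07 0.07 0.13]
```

servo_tool --steps '[{"gripper":1,"offset":[0.06,0.07,0.05],"turn":0},{"gripper":1,"offset":[0.06,0,0.05],"turn":0}]'

```text
time: 4.75
ee_pos: [613.1, -184.2, 164.1]
orientation: [0.009, 0.038, 0.999, 0.001]
force: [0.8, 0.1, -0.6]
width: 0.3
```

servo_tool --steps '[{"gripper":1,"offset":[0.05,0,0.05],"turn":0},{"gripper":1,"offset":[0.05,0,0.05],"turn":0}]'

```text
time: 5.0
ee_pos: [612.6, -184.4, 163.2]
orientation: [0.012, 0.038, 0.999, 0.0]
force: [1.6, 0.9, 5.0]
width: 0.4
```

```bash
python3 - <<'E'
from h import *
st()
E
```

```text
t 5.0 p [ 612.61 -184.36  163.15] F [1.6  0.89 4.95] toolx [-1.    0.07 -0.02] tooly [0.07 1.   0.  ] w 0.37808222571888406
groove xyz of tcp [26.83  8.97 16.33]
```

servo_tool --steps '[{"gripper":1,"offset":[0.1,0,0.08],"turn":0},{"gripper":1,"offset":[0.1,-0.1,0.08],"turn":0},{"gripper":1,"offset":[0.1,-0.1,0.08],"turn":0}]'

```text
time: 5.38
ee_pos: [612.6, -185.5, 162.9]
orientation: [0.024, 0.038, 0.999, 0.004]
force: [3.9, 6.0, 8.9]
width: 0.5
```

```bash
python3 - <<'E'
from h import *
s,R=st();print("F groove",s["force"]@np.c_[xg,yg,zg])
f=cam("wrist");save(f,"w3.png",150,80,220,200,3)
E
```

```text
t 5.375 p [ 612.57 -185.51  162.85] F [3.86 6.02 8.9 ] toolx [-1.    0.08 -0.05] tooly [0.08 1.   0.01] w 0.5437085568735297
groove xyz of tcp [26.68  7.81 16.06]
F groove [8.26 6.34 4.69]
```

View pics/w3.png

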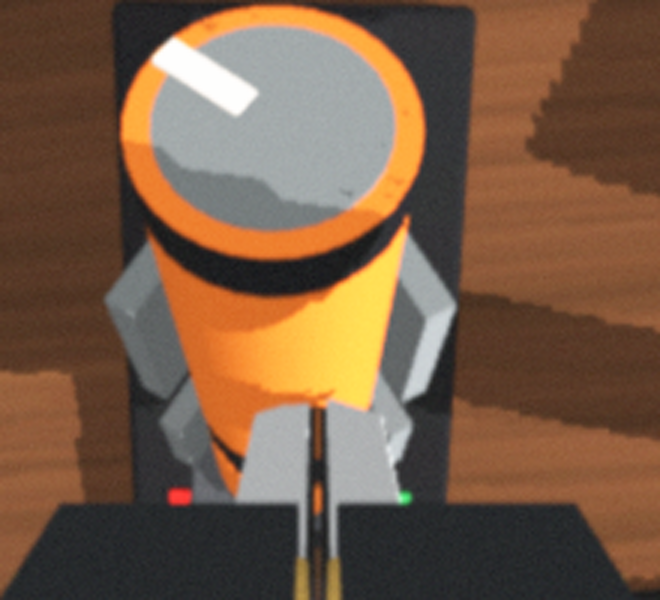

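servo_tool --steps '[{"gripper":1,"offset":[0.08,-0.2,0.1],"turn":0},{"gripper":1,"offset":[0.08,-0.2,0.1],"turn":0},{"gripper":1,"offset":[0.08,-0.2,0.1],"turn":0}]'

```text
time: 5.8
ee_pos: [615.1, -196.9, 160.5]
orientation: [0.037, 0.038, 0.999, 0.008]
force: [4.1, 2.8, 5.4]
width: 0.5
```

```bash
python3 - <<'E'
from h import *
s,R=st();print("F groove",s["force"]@np.c_[xg,yg,zg])
f=cam("wrist");save(f,"w4.png",150,80,220,200,3)
E
```

```text
t 5.8 p [ 615.06 -196.87  160.54] F [4.1  2.82 5.45] toolx [-0.99  0.08 -0.07] tooly [0.08 1.   0.02] w 0.4736099325653249
groove xyz of tcp [27.86 -3.28 12.04]
F groove [6.44 3.18 1.71]
```

View pics/w4.png

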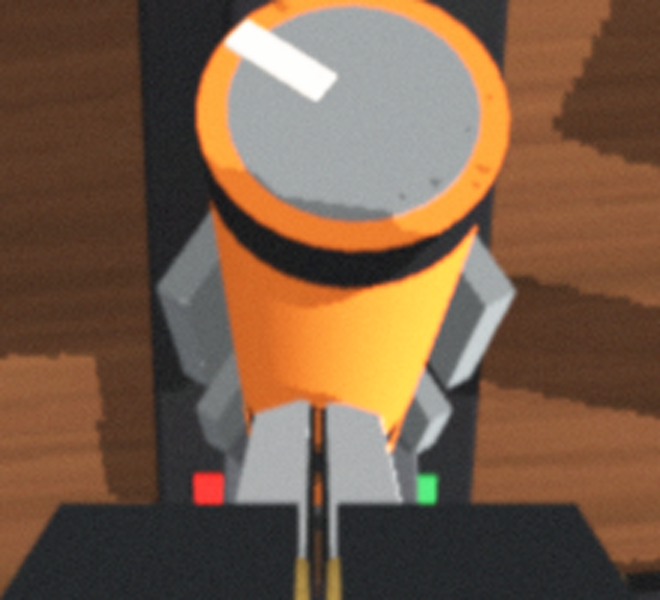

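The mark hasn't turned, so the tip slid at about 7 N normal. I'll lift off, go back to the +y side and rub with a higher normal force.

servo_tool --steps '[{"gripper":1,"offset":[-0.2,0.1,-0.4],"turn":0},{"gripper":1,"offset":[0.1,0.32,0],"turn":0},{"gripper":1,"offset":[0,0,0],"turn":0}]'

```text
time: 6.22
ee_pos: [616.3, -184.5, 172.7]
orientation: [0.035, 0.038, 0.999, 0.008]
force: [0.0, -1.3, 0.1]
width: 0.1
```

```bash
python3 - <<'E'
from h import *
st(C+20*zg+27*xg+5*ux+9*yg)
E
```

```text
t 6.225 p [ 616.29 -184.49  172.67] F [ 0.05 -1.29  0.14] toolx [-0.99  0.08 -0.07] tooly [0.08 1.   0.02] w 0.13843604631041875
groove xyz of tcp [35.76  9.16 21.26]
to go (units30) [ 0.05 -0.01  0.22]
```

servo_tool --steps '[{"gripper":1,"offset":[0.15,0,0.15],"turn":0},{"gripper":1,"offset":[0.15,0,0.15],"turn":0},{"gripper":1,"offset":[0.25,0,0.2],"turn":0}]'

```text
time: 6.6
ee_pos: [611.0, -184.2, 164.2]
orientation: [0.048, 0.039, 0.998, 0.006]
force: [7.1, 3.0, 28.4]
width: 0.3
```

```bash
cat >> h.py <<'E'
def stf(tgt=None):
    s,R=st(tgt);print("F groove",s["force"]@np.c_[xg,yg,zg],"toolz",R[:,2])
E
python3 - <<'E'
from h import *
stf()
E
```

```text
t 6.6 p [ 610.96 -184.18  164.2 ] F [ 7.14  3.04 28.4 ] toolx [-0.99  0.08 -0.1 ] tooly [0.08 1.   0.02] w 0.2617984441445868
groove xyz of tcp [26.23  9.   18.2 ]
F groove [23.49  3.66 17.36] toolz [ 0.1   0.01 -1.  ]
```

servo_tool --steps '[{"gripper":1,"offset":[0.35,-0.25,0.07],"turn":0},{"gripper":1,"offset":[0.35,-0.3,0.07],"turn":0}]'

```text
time: 6.85
ee_pos: [609.2, -191.4, 167.4]
orientation: [0.072, 0.041, 0.996, 0.013]
force: [15.1, 9.0, 6.8]
width: 0.9
```

```bash
python3 - <<'E'
from h import *
stf()
f=cam("wrist");save(f,"w5.png",150,80,220,200,3)
E
```

```text
t 6.85 p [ 609.2  -191.42  167.43] F [15.07  8.96  6.81] toolx [-0.99  0.08 -0.14] tooly [0.08 1.   0.03] w 0.8893481242608859
groove xyz of tcp [27.45  1.63 21.38]
F groove [15.27 10.25 -3.92] toolz [ 0.14  0.02 -0.99]
```

View pics/w5.png

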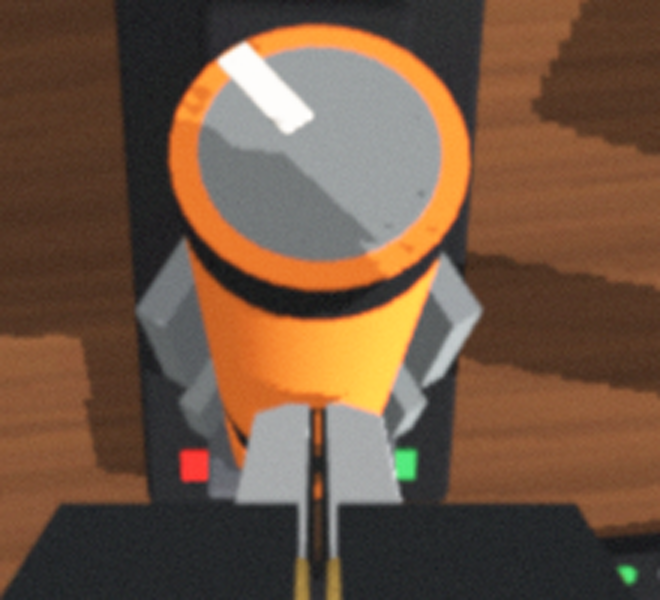

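Now it rolls: the mark turned about 15-19° for 7 mm of stroke. Continuing.

servo_tool --steps '[{"gripper":1,"offset":[0.3,-0.3,0.13],"turn":0},{"gripper":1,"offset":[0.3,-0.3,0.13],"turn":0}]'

```text
time: 7.15
ee_pos: [604.4, -208.5, 165.2]
orientation: [0.089, 0.042, 0.995, 0.011]
force: [5.1, 0.5, 3.8]
width: 0.4
```

```bash
python3 - <<'E'
from h import *
stf()
f=cam("wrist");save(f,"w6.png",150,80,220,200,3)
E
```

```text
t 7.15 p [ 604.44 -208.55  165.16] F [5.08 0.47 3.76] toolx [-0.98  0.09 -0.18] tooly [0.08 1.   0.03] w 0.382865900179672
groove xyz of tcp [ 23.52 -15.85  21.72]
F groove [ 6.26  0.92 -0.35] toolz [ 0.18  0.02 -0.98]
```

View pics/w6.png

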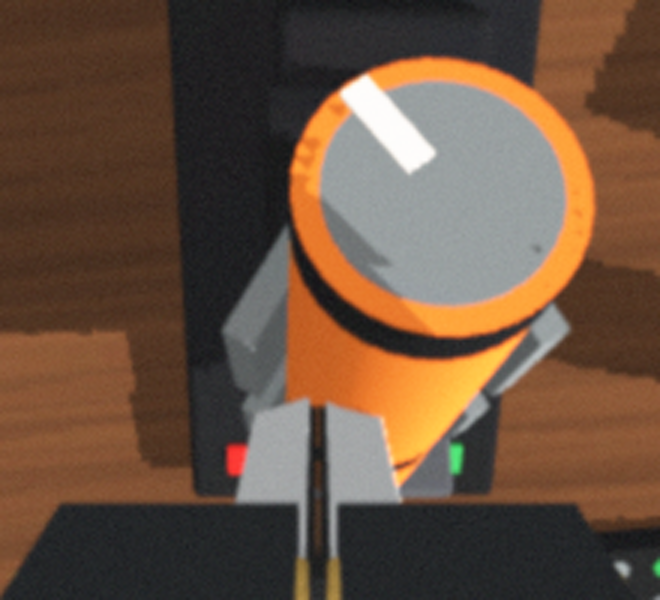

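servo_tool --steps '[{"gripper":1,"offset":[-0.4,0.1,-0.3],"turn":0},{"gripper":1,"offset":[0,0.5,-0.1],"turn":0},{"gripper":1,"offset":[0,0.3,0],"turn":0},{"gripper":1,"offset":[0,0,0],"turn":0}]'

```text
time: 7.7
ee_pos: [612.4, -182.4, 177.4]
orientation: [0.086, 0.043, 0.995, 0.011]
force: [0.6, 0.1, 0.5]
width: 0.3
```

```bash
cat >> h.py <<'E'
def mark(n="wrist",f=None):
    f=f or cam(n);o=C+85*zg
    # sample face plane on polar grid, find whitest direction
    th=np.radians(np.arange(-180,180,2));rr=np.arange(9,19,1.)
    I=cv2.cvtColor(cv2.GaussianBlur(f["frame"],(3,3),0),cv2.COLOR_RGB2HSV).astype(float)
    sc=[]
    for t in th:
        p=proj(f,[o-r*(np.cos(t)*xg+np.sin(t)*yg) for r in rr])
        v=[I[int(round(y)),int(round(x))] if 0<=y<383.4 and 0<=x<511.4 else [0,255,0] for x,y in p]
        sc.append(sum((a[2]>180)&(a[1]<60) for a in v))
    sc=np.array(sc);k=sc>=max(3,.6*sc.max())
    print(n,"mark deg from home",np.degrees(np.angle((sc*k*np.exp(1j*th)).sum())),"n",k.sum(),sc.max())
    return f
E
python3 - <<'E'
from h import *
stf(C+20*zg+27*xg+5*ux+10*yg)
mark();mark("top")
E
```

```text
t 7.7 p [ 612.42 -182.44  177.39] F [0.58 0.08 0.55] toolx [-0.98  0.09 -0.17] tooly [0.08 1.   0.03] w 0.2739441253550061
groove xyz of tcp [35.71 10.86 27.46]
to go (units30) [-0.04 -0.04  0.39]
F groove [0.78 0.14 0.05] toolz [ 0.17  0.01 -0.98]
wrist mark deg from home 23.55384056557235 n 14 10
top mark deg from home -99.90908973872297 n 79 10
```

servo_tool --steps '[{"gripper":1,"offset":[0.02,-0.03,0.3],"turn":0},{"gripper":1,"offset":[0.15,0,0.15],"turn":0},{"gripper":1,"offset":[0.28,0,0.18],"turn":0}]'

```text
time: 8.18
ee_pos: [612.9, -184.8, 163.2]
orientation: [0.099, 0.044, 0.994, 0.009]
force: [7.5, 4.2, 24.0]
width: 0.6
```

```bash
python3 - <<'E'
from h import *
stf()
E
```

```text
t 8.175 p [ 612.94 -184.77  163.21] F [ 7.48  4.22 24.02] toolx [-0.98  0.09 -0.2 ] tooly [0.09 1.   0.03] w 0.6268034021067331
groove xyz of tcp [27.15  8.58 16.13]
F groove [20.86  4.87 13.84] toolz [ 0.2   0.01 -0.98]
```

servo_tool --steps '[{"gripper":1,"offset":[0.33,-0.2,0.1],"turn":0},{"gripper":1,"offset":[0.33,-0.22,0.1],"turn":0}]'

```text
time: 8.43
ee_pos: [612.7, -188.7, 164.5]
orientation: [0.121, 0.048, 0.991, 0.016]
force: [14.5, 11.9, 8.9]
width: 0.2
```

```bash
python3 - <<'E'
from h import *
stf();mark()
E
```

```text
t 8.425 p [ 612.66 -188.74  164.47] F [14.48 11.88  8.9 ] toolx [-0.97  0.1  -0.24] tooly [0.09 0.99 0.04] w 0.1679575974038522
groove xyz of tcp [28.01  4.6  17.06]
F groove [15.96 13.12 -1.78] toolz [ 0.24  0.02 -0.97]
wrist mark deg from home 20.358883821116397 n 11 10
```

servo_tool --steps '[{"gripper":1,"offset":[0.35,-0.22,0.16],"turn":0},{"gripper":1,"offset":[0.35,-0.22,0.16],"turn":0}]'

```text
time: 8.72
ee_pos: [613.2, -197.6, 163.5]
orientation: [0.145, 0.052, 0.988, 0.018]
force: [10.7, 6.9, 12.8]
width: 0.6
```

```bash
python3 - <<'E'
from h import *
stf();f=mark();save(f,"w7.png",150,80,220,200,3)
E
```

```text
t 8.725 p [ 613.17 -197.58  163.5 ] F [10.66  6.94 12.81] toolx [-0.95  0.11 -0.28] tooly [0.1  0.99 0.05] w 0.6455269708127839
groove xyz of tcp [28.37 -4.15 15.48]
F groove [15.9   7.85  3.38] toolz [ 0.29  0.02 -0.96]
wrist mark deg from home 17.697519816097905 n 12 10
```

View pics/w7.png

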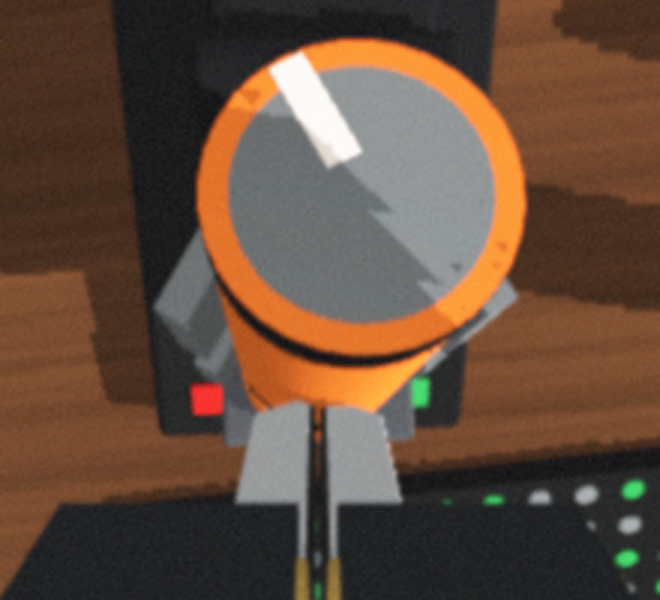

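servo_tool --steps '[{"gripper":1,"offset":[-0.4,0.1,-0.3],"turn":0},{"gripper":1,"offset":[0,0.4,0],"turn":0},{"gripper":1,"offset":[0,0,0],"turn":0}]'

```text
time: 9.15
ee_pos: [622.7, -184.1, 175.7]
orientation: [0.145, 0.052, 0.988, 0.018]
force: [-0.1, -0.3, -0.8]
width: 0.7
```

```bash
python3 - <<'E'
from h import *
stf(C+22*zg+28*xg+5*ux+9*yg)
mark()
E
```

```text
t 9.15 p [ 622.67 -184.08  175.71] F [-0.12 -0.33 -0.83] toolx [-0.95  0.11 -0.28] tooly [0.1  0.99 0.05] w 0.7004385482307349
groove xyz of tcp [42.56 10.13 19.52]
to go (units30) [ 0.32 -0.05  0.16]
F groove [-0.6  -0.34 -0.58] toolz [ 0.29  0.02 -0.96]
wrist mark deg from home 19.592096654749046 n 14 10
```

servo_tool --steps '[{"gripper":1,"offset":[0.33,-0.03,0.12],"turn":0},{"gripper":1,"offset":[0.3,0,0.15],"turn":0},{"gripper":1,"offset":[0.5,0,0.22],"turn":0}]'

```text
time: 9.57
ee_pos: [611.7, -185.2, 165.6]
orientation: [0.167, 0.056, 0.984, 0.014]
force: [15.6, 8.1, 30.7]
width: 0.3
```

```bash
python3 - <<'E'
from h import *
stf()
E
```

```text
t 9.575 p [ 611.71 -185.22  165.6 ] F [15.64  8.13 30.72] toolx [-0.94  0.11 -0.33] tooly [0.1  0.99 0.05] w 0.3191060366007403
groove xyz of tcp [27.77  8.03 18.72]
F groove [31.13  9.48 13.98] toolz [ 0.33  0.01 -0.94]
```

servo_tool --steps '[{"gripper":1,"offset":[0.5,-0.22,0.15],"turn":0},{"gripper":1,"offset":[0.5,-0.25,0.18],"turn":0}]'

```text
time: 9.82
ee_pos: [611.3, -192.0, 166.8]
orientation: [0.199, 0.063, 0.978, 0.018]
force: [19.3, 13.1, 17.5]
width: 0.2
```

```bash
python3 - <<'E'
from h import *
stf();mark()
E
```

```text
t 9.825 p [ 611.33 -192.    166.82] F [19.33 13.07 17.48] toolx [-0.91  0.13 -0.39] tooly [0.12 0.99 0.06] w 0.15706734245206758
groove xyz of tcp [28.73  1.24 19.53]
F groove [25.1  14.72  1.76] toolz [ 0.39  0.01 -0.92]
wrist mark deg from home 9.346043030839105 n 12 10
```

servo_tool --steps '[{"gripper":1,"offset":[0.5,-0.22,0.2],"turn":0}]'

```text
time: 10.0
ee_pos: [611.1, -199.3, 166.0]
orientation: [0.214, 0.065, 0.974, 0.016]
force: [14.9, 8.7, 17.9]
width: 0.5
```

```bash
python3 - <<'E'
from h import *
stf();f=mark();save(f,"w8.png",150,80,220,200,3)
E
```

```text
t 10.0 p [ 611.07 -199.34  165.98] F [14.93  8.69 17.89] toolx [-0.9   0.13 -0.42] tooly [0.12 0.99 0.06] w 0.5484882687079198
groove xyz of tcp [28.49 -6.09 18.63]
F groove [22.3   9.98  4.64] toolz [ 0.42  0.   -0.91]
wrist mark deg from home 8.517677029369876 n 13 10
```

View pics/w8.png

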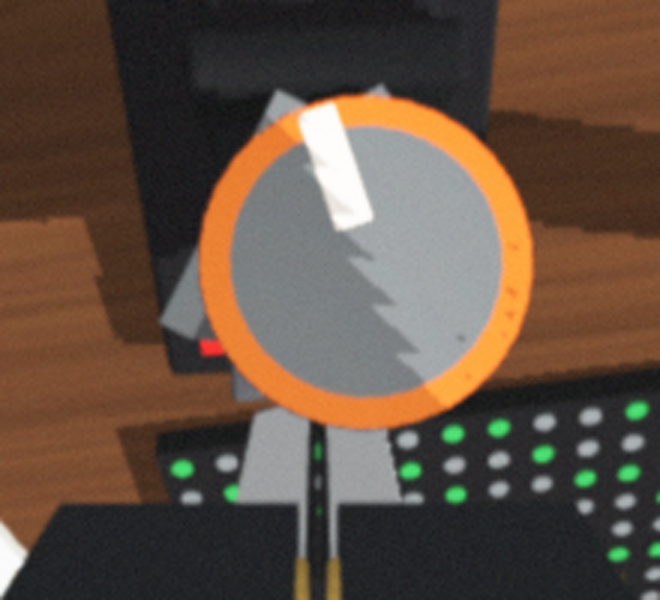

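servo_tool --steps '[{"gripper":1,"offset":[-0.5,0.1,-0.2],"turn":0},{"gripper":1,"offset":[0,0.45,0],"turn":0},{"gripper":1,"offset":[0,0,0],"turn":0}]'

```text
time: 10.42
ee_pos: [621.7, -185.2, 177.7]
orientation: [0.214, 0.066, 0.974, 0.015]
force: [0.0, -0.5, -0.0]
width: 0.3
```

```bash
python3 - <<'E'
from h import *
stf(C+22*zg+28*xg+5*ux+9*yg)
f=mark();save(f,"w9.png",100,40,260,240,2.5)
s,R=st();print("press dir tool",R.T@-xg,"+y",R.T@yg)
E
```

```text
t 10.425 p [ 621.72 -185.22  177.68] F [ 0.01 -0.53 -0.01] toolx [-0.9   0.14 -0.42] tooly [0.12 0.99 0.06] w 0.2773276511549515
groove xyz of tcp [43.18  8.91 21.58]
to go (units30) [ 0.34 -0.02  0.19]
F groove [ 0.04 -0.52 -0.04] toolz [ 0.42  0.   -0.91]
wrist mark deg from home 10.982299925908183 n 12 10
t 10.475 p [ 621.97 -185.8   177.78] F [ 0.06 -0.43 -0.28] toolx [-0.9   0.14 -0.42] tooly [0.12 0.99 0.06] w 0.46034910653282707
groove xyz of tcp [43.48  8.36 21.46]
press dir tool [ 0.96 -0.06  0.26] +y [0.06 1.   0.04]
```

View pics/w9.png

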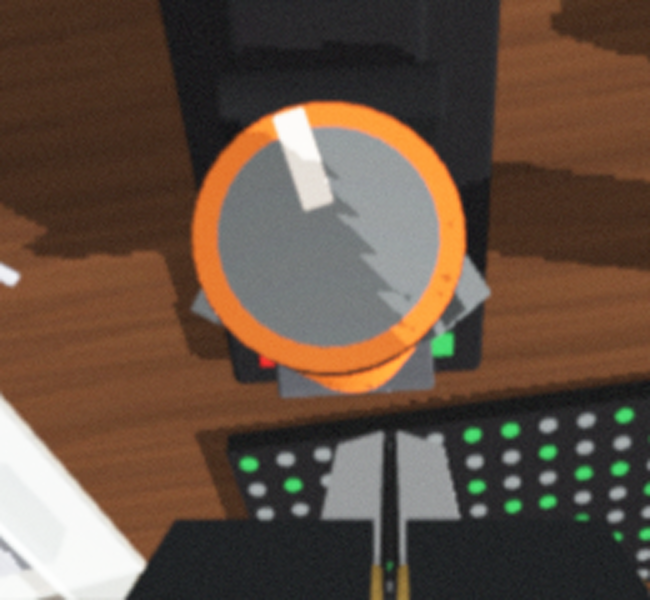

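servo_tool --steps '[{"gripper":1,"offset":[0.34,0,0.17],"turn":0},{"gripper":1,"offset":[0.35,0,0.1],"turn":0},{"gripper":1,"offset":[0.55,0,0.2],"turn":0},{"gripper":1,"offset":[0.55,-0.2,0.18],"turn":0}]'

```text
time: 10.98
ee_pos: [612.3, -187.6, 166.8]
orientation: [0.253, 0.075, 0.964, 0.013]
force: [20.7, 21.7, 27.1]
width: 0.4
```

```bash
python3 - <<'E'
from h import *
stf();mark()
E
```

```text
t 10.975 p [ 612.31 -187.62  166.85] F [20.67 21.68 27.05] toolx [-0.86  0.15 -0.49] tooly [0.14 0.99 0.06] w 0.3920263720239004
groove xyz of tcp [29.2   5.69 19.17]
F groove [31.69 23.42  8.72] toolz [ 0.49 -0.01 -0.87]
wrist mark deg from home 7.1838135964962655 n 10 10
```

servo_tool --steps '[{"gripper":1,"offset":[0.5,-0.15,0.15],"turn":0}]'

```text
time: 11.15
ee_pos: [612.2, -191.7, 167.1]
orientation: [0.268, 0.079, 0.96, 0.012]
force: [21.0, 15.0, 17.3]
width: 0.4
```

```bash
python3 - <<'E'
from h import *
stf();mark()
E
```

```text
t 11.15 p [ 612.21 -191.68  167.1 ] F [21.   15.   17.34] toolx [-0.84  0.16 -0.51] tooly [0.14 0.99 0.07] w 0.43695192108130065
groove xyz of tcp [29.56  1.64 19.19]
F groove [26.15 16.8   0.69] toolz [ 0.52 -0.02 -0.86]
wrist mark deg from home 4.0 n 11 10
```

servo_tool --steps '[{"gripper":1,"offset":[0.5,-0.15,0.15],"turn":0}]'

```text
time: 11.32
ee_pos: [611.8, -196.8, 166.7]
orientation: [0.282, 0.082, 0.956, 0.01]
force: [17.9, 10.3, 19.8]
width: 0.3
```

```bash
python3 - <<'E'
from h import *
stf();mark()
E
```

```text
t 11.325 p [ 611.82 -196.78  166.75] F [17.91 10.26 19.84] toolx [-0.83  0.16 -0.54] tooly [0.15 0.99 0.06] w 0.30501464039485676
groove xyz of tcp [29.38 -3.48 18.88]
F groove [25.73 11.8   4.31] toolz [ 0.54 -0.03 -0.84]
wrist mark deg from home 2.1766760900895075 n 11 10
```

servo_tool --steps '[{"gripper":1,"offset":[-0.5,0.1,-0.1],"turn":0},{"gripper":1,"offset":[0,0.35,0],"turn":0},{"gripper":1,"offset":[0,0,0],"turn":0}]'

```text
time: 11.75
ee_pos: [622.3, -185.2, 176.5]
orientation: [0.281, 0.083, 0.956, 0.009]
force: [0.2, -0.4, 0.7]
width: 0.3
```

```bash
python3 - <<'E'
from h import *
stf(C+22*zg+28*xg+5*ux+7*yg)
f=mark();save(f,"w10.png",100,40,260,240,2.5)
E
```

```text
t 11.75 p [ 622.33 -185.23  176.51] F [ 0.2  -0.4   0.71] toolx [-0.83  0.16 -0.54] tooly [0.15 0.99 0.06] w 0.3214659790643526
groove xyz of tcp [42.89  8.96 20.29]
to go (units30) [ 0.35 -0.1   0.1 ]
F groove [ 0.64 -0.38  0.4 ] toolz [ 0.54 -0.03 -0.84]
wrist mark deg from home 4.0 n 11 10
```

View pics/w10.png

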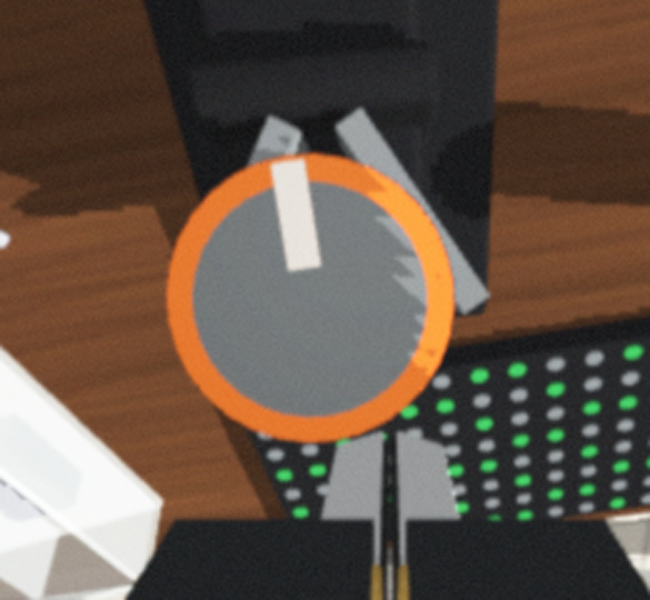

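servo_tool --steps '[{"gripper":1,"offset":[0.35,0,0.1],"turn":0},{"gripper":1,"offset":[0.35,0,0.06],"turn":0},{"gripper":1,"offset":[0.55,0,0.13],"turn":0},{"gripper":1,"offset":[0.55,-0.17,0.13],"turn":0}]'

```text
time: 12.3
ee_pos: [613.2, -187.7, 167.5]
orientation: [0.316, 0.092, 0.944, 0.007]
force: [23.2, 19.1, 27.2]
width: 0.4
```

```bash
python3 - <<'E'
from h import *
stf();mark()
E
```

```text
t 12.3 p [ 613.19 -187.75  167.47] F [23.18 19.13 27.19] toolx [-0.78  0.18 -0.6 ] tooly [0.17 0.98 0.07] w 0.4102037354197269
groove xyz of tcp [30.27  5.64 19.07]
F groove [33.87 21.1   7.07] toolz [ 0.6  -0.04 -0.8 ]
wrist mark deg from home -3.2785401602270148 n 10 10
```

servo_tool --steps '[{"gripper":1,"offset":[0.5,-0.15,0.11],"turn":0}]'

```text
time: 12.48
ee_pos: [612.4, -193.6, 167.6]
orientation: [0.328, 0.094, 0.94, 0.004]
force: [19.5, 5.4, 15.9]
width: 0.8
```

```bash
python3 - <<'E'
from h import *
stf();mark()
E
```

```text
t 12.475 p [ 612.45 -193.59  167.59] F [19.49  5.42 15.92] toolx [-0.77  0.18 -0.62] tooly [0.17 0.98 0.07] w 0.7603109088298449
groove xyz of tcp [30.18 -0.24 19.3 ]
F groove [24.73  7.12  0.02] toolz [ 0.62 -0.05 -0.78]
wrist mark deg from home -7.727893097697888 n 11 10
```

servo_tool --steps '[{"gripper":1,"offset":[-0.5,0.1,0],"turn":0},{"gripper":1,"offset":[-0.3,0.25,0],"turn":0},{"gripper":1,"offset":[0,0,0],"turn":0}]'

```text
time: 12.9
ee_pos: [631.9, -188.4, 183.2]
orientation: [0.329, 0.095, 0.94, 0.003]
force: [0.1, -0.1, -0.0]
width: 0.3
```

```bash
python3 - <<'E'
from h import *
stf(C+22*zg+28*xg+5*ux+9*yg)
f=mark();save(f,"w11.png",100,40,260,240,2.5)
b=cam("scene");save(b,"s11.png",130,100,120,140,4)
E
```

```text
t 12.9 p [ 631.9  -188.4   183.23] F [ 0.07 -0.08 -0.04] toolx [-0.77  0.18 -0.62] tooly [0.18 0.98 0.07] w 0.2855657309277471
groove xyz of tcp [54.73  6.65 19.12]
to go (units30) [ 0.77 -0.01  0.03]
F groove [ 0.03 -0.08 -0.08] toolz [ 0.62 -0.06 -0.78]
wrist mark deg from home -5.187613790094867 n 10 10
```

View pics/w11.png

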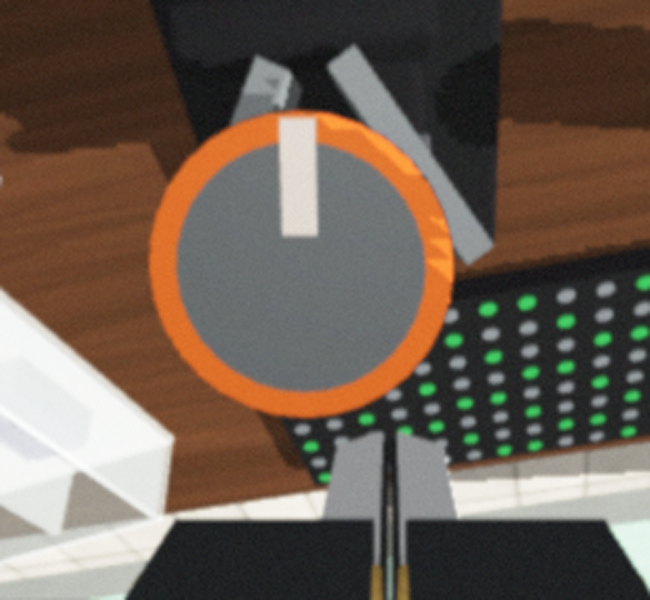

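View pics/s11.png

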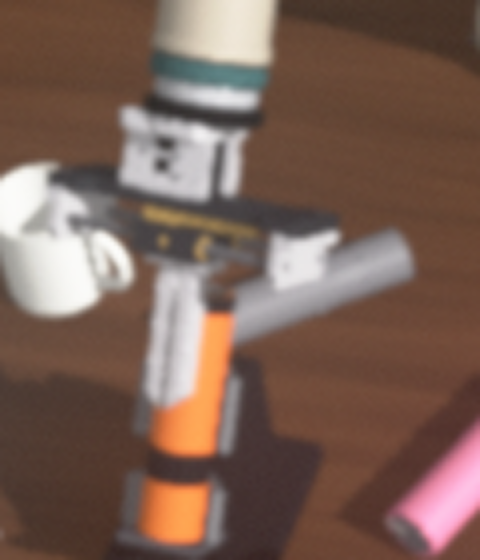

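Mark is now about 5° past nominal home, which is roughly where the key slop should stop it. I'll do one more moderate stroke to see whether it really stops.

servo_tool --steps '[{"gripper":1,"offset":[0.7,0,0.03],"turn":0},{"gripper":1,"offset":[0.3,0,0.03],"turn":0},{"gripper":1,"offset":[0.5,0,0.08],"turn":0},{"gripper":1,"offset":[0.45,-0.15,0.08],"turn":0}]'

```text
time: 13.5
ee_pos: [613.5, -189.9, 168.6]
orientation: [0.355, 0.102, 0.929, 0.001]
force: [15.6, 9.7, 22.4]
width: 0.9
```

```bash
python3 - <<'E'
from h import *
stf();mark()
E
```

```text
t 13.5 p [ 613.54 -189.94  168.63] F [15.63  9.71 22.38] toolx [-0.73  0.19 -0.66] tooly [0.19 0.98 0.07] w 0.8713664784430165
groove xyz of tcp [31.44  3.49 19.61]
F groove [25.66 11.05  7.69] toolz [ 0.66 -0.07 -0.75]
wrist mark deg from home -4.160326648452358 n 11 10
```

servo_tool --steps '[{"gripper":1,"offset":[0.45,-0.12,0.08],"turn":0}]'

```text
time: 13.68
ee_pos: [612.2, -192.7, 169.4]
orientation: [0.357, 0.107, 0.928, -0.001]
force: [14.6, 1.1, 3.9]
width: 0.6
```

```bash
python3 - <<'E'
from h import *
stf();mark()
E
```

```text
t 13.675 p [ 612.15 -192.67  169.41] F [14.6   1.05  3.93] toolx [-0.72  0.2  -0.66] tooly [0.2  0.98 0.07] w 0.5667239641235066
groove xyz of tcp [31.06  0.65 20.94]
F groove [13.6   2.34 -6.28] toolz [ 0.66 -0.08 -0.75]
wrist mark deg from home -4.999999999999999 n 10 10
```

servo_tool --steps '[{"gripper":1,"offset":[0.5,-0.2,0.2],"turn":0}]'

```text
time: 13.85
ee_pos: [612.1, -196.6, 168.4]
orientation: [0.357, 0.111, 0.927, -0.005]
force: [10.0, 5.1, 16.9]
width: 0.2
```

```bash
python3 - <<'E'
from h import *
s=stf();f=mark();print(manip.observe()["joints"]);save(f,"w12.png",100,40,260,240,2.5)
E
```

```text
t 13.85 p [ 612.12 -196.59  168.37] F [10.02  5.08 16.89] toolx [-0.72  0.2  -0.66] tooly [0.21 0.98 0.07] w 0.23109936316860732
groove xyz of tcp [30.64 -3.26 19.94]
F groove [18.16  5.94  6.81] toolz [ 0.66 -0.09 -0.74]
wrist mark deg from home -5.375223557007647 n 10 10
[-0.61  0.13  2.08  0.91  0.4  -2.7 ]
```

View pics/w12.png

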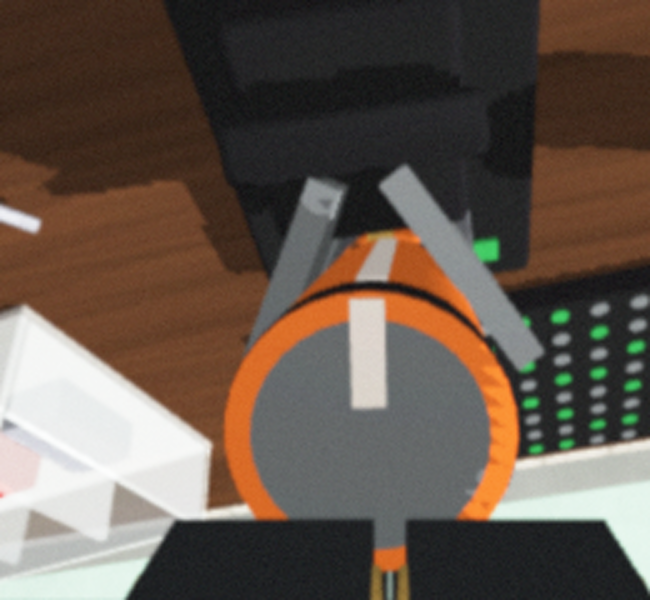

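Joint 6 sits at its range limit (-2.7), so I'll back off and unwind. The picture shows the white line leading straight to the brass key at about (380,237).

servo_tool --steps '[{"gripper":1,"offset":[-0.5,0,0],"turn":3},{"gripper":1,"offset":[-0.3,0,0],"turn":3}]'

```text
time: 14.15
ee_pos: [628.7, -202.7, 184.3]
orientation: [0.357, 0.162, 0.92, 0.014]
force: [-0.1, -0.1, -0.1]
width: 0.7
```

```bash
python3 - <<'E'
from h import *
s=stf();f=mark();print(np.array2string(manip.observe()["joints"],precision=4));save(f,"w13.png",100,40,260,240,2.5)
E
```

```text
t 14.15 p [ 628.72 -202.74  184.33] F [-0.11 -0.13 -0.15] toolx [-0.69  0.31 -0.65] tooly [0.29 0.95 0.14] w 0.7089114120219895
groove xyz of tcp [53.98 -7.92 21.19]
F groove [-0.17 -0.14 -0.05] toolz [ 0.66 -0.09 -0.74]
wrist mark deg from home -5.622393329202784 n 11 10
[-0.5964  0.1365  2.0268  0.8099  0.4228 -2.4748]
```

View pics/w13.png

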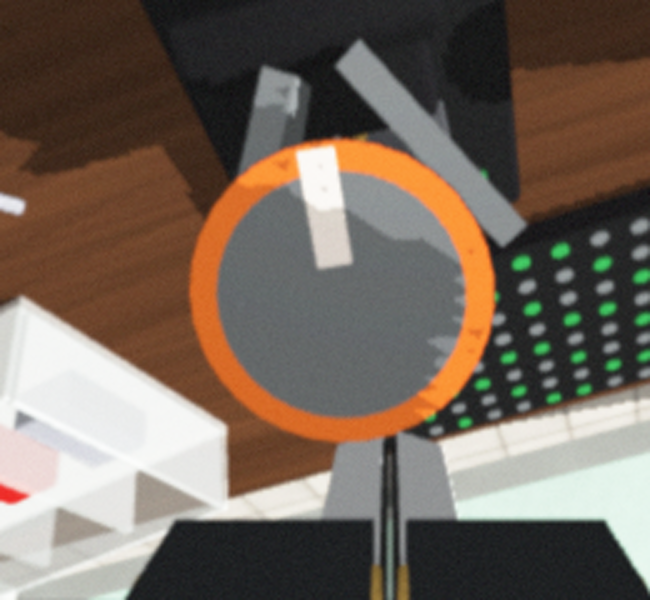

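servo_tool --steps '[{"gripper":1,"offset":[0,0,-1],"turn":0},{"gripper":1,"offset":[0,0,-1],"turn":0},{"gripper":1,"offset":[0,0,-1],"turn":0},{"gripper":1,"offset":[0,0,-0.5],"turn":0},{"gripper":1,"offset":[0.8,0,0],"turn":0},{"gripper":1,"offset":[0.8,0,0],"turn":0},{"gripper":1,"offset":[0,0,0],"turn":0}]'

```text
time: 15.08
ee_pos: [518.5, -177.5, 225.0]
orientation: [0.352, 0.163, 0.922, 0.015]
force: [0.2, 1.2, -0.6]
width: 0.2
```

```bash
python3 - <<'E'
from h import *
s=stf();f=mark();print(np.array2string(manip.observe()["joints"],precision=4));save(f,"w14.png",0,0,512,384,1.5)
k=C-35*zg;print(proj(f,[k-22*xg,k-12*xg,C+85*zg]))
mark("top")
E
```

```text
t 15.075 p [ 518.48 -177.49  225.04] F [ 0.21  1.19 -0.65] toolx [-0.7   0.31 -0.64] tooly [0.29 0.95 0.14] w 0.1620019429472653
groove xyz of tcp [ -5.68   7.49 124.4 ]
F groove [-0.34  1.21 -0.56] toolz [ 0.65 -0.09 -0.75]
wrist mark deg from home -4.361117137153745 n 13 10
[-0.7325 -0.088   2.1295  0.724   0.5972 -2.46  ]
[[248.5  159.42]
 [250.8  168.07]
 [248.88 215.9 ]]
top mark deg from home -7.733026528452818 n 11 10
```

View pics/w14.png

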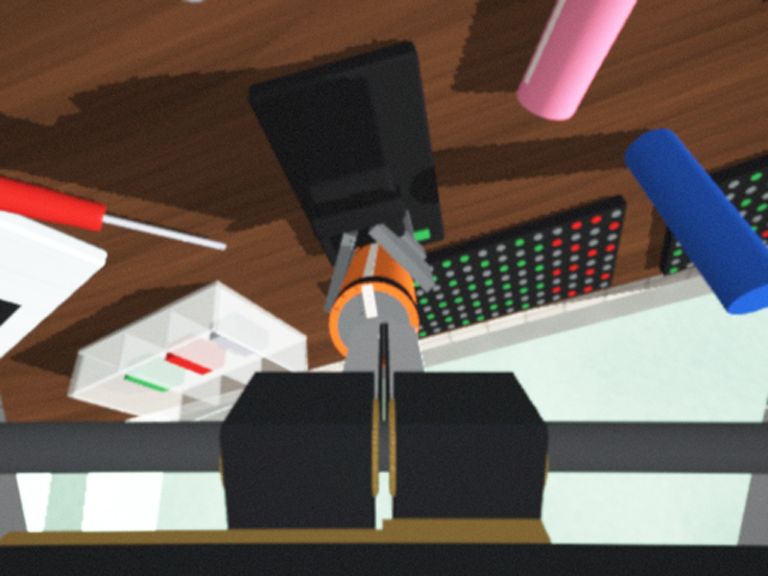

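```bash
python3 - <<'E'
from h import *
f=cam("wrist");save(f,"w15.png",210,135,90,80,8)
a=cam("top");save(a,"t15.png",290,150,50,50,8)
E
```

```text
(no output)
```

View pics/w15.png

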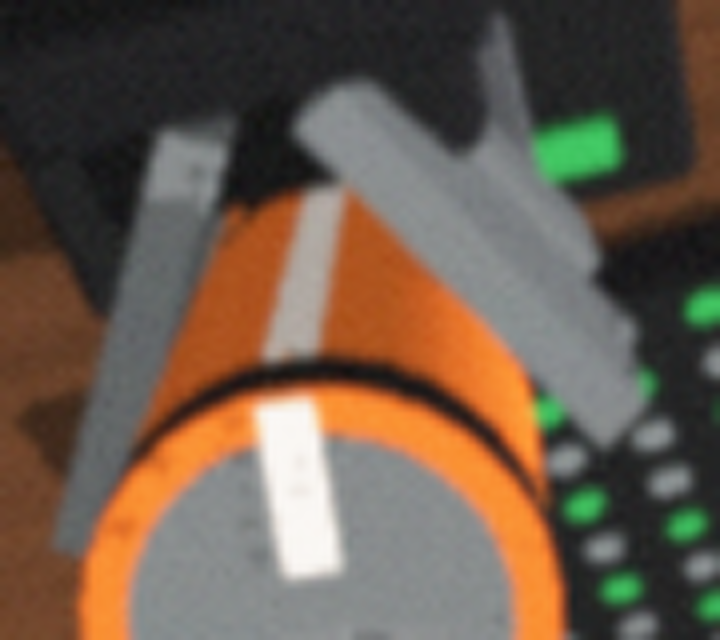

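View pics/t15.png

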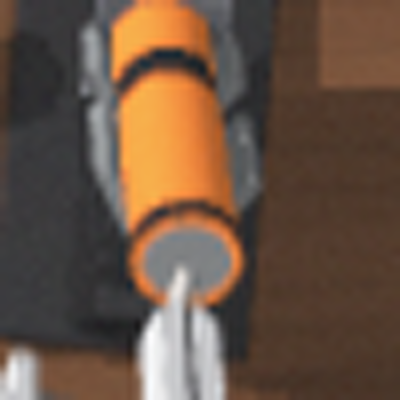

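Mark reads -4 to -5° from the wrist camera and -8° from top. The tool now lies nearly parallel to the pack, so I can test the stop directly: grip the free upper end lightly and feel the torque on a small clockwise turn.

servo_tool --steps '[{"gripper":-1,"offset":[0,0,0],"turn":0},{"gripper":-1,"offset":[0,0,0],"turn":0},{"gripper":-1,"offset":[0,0,0],"turn":0},{"gripper":-1,"offset":[0,0,0],"turn":0}]'

```text
time: 15.78
ee_pos: [522.8, -180.4, 229.3]
orientation: [0.355, 0.161, 0.921, 0.013]
force: [-0.7, -1.5, 0.3]
width: 36.9
```

```bash
python3 - <<'E'
from h import *
stf(C+95*zg); st(C+52*zg)
E
```

```text
t 15.775 p [ 522.84 -180.37  229.31] F [-0.65 -1.46  0.34] toolx [-0.7   0.31 -0.65] tooly [0.29 0.95 0.14] w 36.94017959866044
groove xyz of tcp [  0.58   5.   124.71]
to go (units30) [ 0.01 -0.14  0.99]
F groove [-0.18 -1.51  0.59] toolz [ 0.66 -0.09 -0.75]
t 15.775 p [ 522.84 -180.37  229.31] F [-0.65 -1.46  0.34] toolx [-0.7   0.31 -0.65] tooly [0.29 0.95 0.14] w 36.94017959866044
groove xyz of tcp [  0.58   5.   124.71]
to go (units30) [ 0.06 -0.11  2.43]
```

servo_tool --steps '[{"gripper":-1,"offset":[0.02,-0.13,0.3],"turn":0},{"gripper":-1,"offset":[0,0,0],"turn":0},{"gripper":-1,"offset":[0,0,0],"turn":0},{"gripper":-1,"offset":[0,0,0],"turn":0}]'

```text
time: 16.27
ee_pos: [527.5, -185.0, 220.7]
orientation: [0.355, 0.161, 0.921, 0.013]
force: [-0.2, -0.2, -0.0]
width: 77.2
```

```bash
python3 - <<'E'
from h import *
stf(C+52*zg)
f=cam("wrist");save(f,"w16.png")
E
```

```text
t 16.275 p [ 527.47 -184.98  220.7 ] F [-0.18 -0.2  -0.01] toolx [-0.7   0.31 -0.65] tooly [0.29 0.95 0.14] w 77.24973366587217
groove xyz of tcp [ -1.11   0.82 114.89]
to go (units30) [0.03 0.03 2.1 ]
F groove [-0.14 -0.21  0.1 ] toolz [ 0.66 -0.09 -0.75]
```

View pics/w16.png

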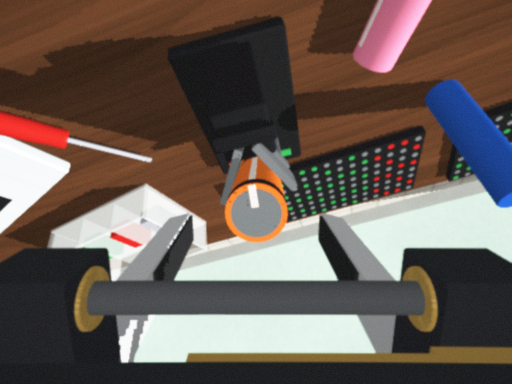

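Centred between the fingers. Going down along the axis.

servo_tool --steps '[{"gripper":-1,"offset":[0.03,0.03,0.6],"turn":0},{"gripper":-1,"offset":[0,0,0.6],"turn":0},{"gripper":-1,"offset":[0,0,0.6],"turn":0},{"gripper":-1,"offset":[0,0,0.2],"turn":0},{"gripper":-1,"offset":[0,0,0],"turn":0}]'

```text
time: 16.95
ee_pos: [568.1, -190.0, 176.0]
orientation: [0.356, 0.161, 0.92, 0.013]
force: [0.5, 0.2, -0.1]
width: 94.0
```

```bash
python3 - <<'E'
from h import *
stf(C+52*zg);s=manip.observe();print("torque groove",np.array2string(s["ft_torque"]@np.c_[xg,yg,zg],precision=3),s["joints"])
f=mark();save(f,"w17.png")
E
```

```text
t 16.95 p [ 568.07 -189.98  176.  ] F [ 0.48  0.23 -0.12] toolx [-0.69  0.31 -0.65] tooly [0.29 0.95 0.14] w 93.99934600412577
groove xyz of tcp [ 1.48 -0.57 54.37]
to go (units30) [0.06 0.01 0.08]
F groove [ 0.27  0.27 -0.39] toolz [ 0.66 -0.09 -0.75]
torque groove [0.032 0.332 0.012] [-0.66  0.06  2.15  0.91  0.44 -2.63]
wrist mark deg from home -4.907152629754835 n 10 10
```

View pics/w17.png

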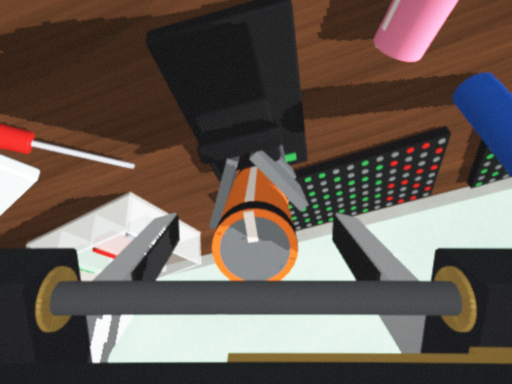

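servo_tool --steps '[{"gripper":-1,"offset":[0.05,0,0.06],"turn":6},{"gripper":1,"offset":[0,0,0],"turn":0},{"gripper":1,"offset":[0,0,0],"turn":0},{"gripper":1,"offset":[0,0,0],"turn":0},{"gripper":1,"offset":[0,0,0],"turn":0},{"gripper":1,"offset":[0,0,0],"turn":0},{"gripper":1,"offset":[0,0,0],"turn":0}]'

```text
time: 17.88
ee_pos: [568.0, -190.4, 176.7]
orientation: [0.357, 0.208, 0.91, 0.03]
force: [-0.6, -0.6, 1.0]
width: 43.5
```

```bash
cat >> h.py <<'E'
def tq():
    s=manip.observe()
    # moment about the pack axis, if ft_torque is about the TCP
    T=s["ft_torque"]; F=s["force"]; r=(s["ee_pos"]-C)/1000
    print("torque groove",np.array2string(T@np.c_[xg,yg,zg],precision=3),"with rxF",np.array2string((T+np.cross(r,F))@np.c_[xg,yg,zg],precision=3),"j6",s["joints"][5])
E
python3 - <<'E'
from h import *
stf();tq();mark()
E
```

```text
t 17.875 p [ 567.98 -190.35  176.73] F [-0.61 -0.62  0.99] toolx [-0.66  0.4  -0.64] tooly [0.36 0.91 0.2 ] w 43.487192557400604
groove xyz of tcp [ 1.91 -0.95 54.96]
F groove [ 0.21 -0.67  1.12] toolz [ 0.66 -0.09 -0.74]
torque groove [0.286 0.238 0.009] with rxF [0.322 0.248 0.008] j6 -2.537882205350139
wrist mark deg from home -4.176676090089508 n 11 10
```

servo_tool --steps '[{"gripper":1,"offset":[0,0,0],"turn":2}]'

```text
time: 18.05
ee_pos: [567.9, -190.4, 176.7]
orientation: [0.356, 0.225, 0.906, 0.036]
force: [-1.3, -0.4, 0.8]
width: 43.6
```

```bash
python3 - <<'E'
from h import *
stf();tq();mark()
E
```

```text
t 18.05 p [ 567.93 -190.37  176.74] F [-1.29 -0.39  0.82] toolx [-0.65  0.43 -0.63] tooly [0.38 0.9  0.23] w 43.55963233705282
groove xyz of tcp [ 1.87 -0.97 55.  ]
F groove [-0.43 -0.5   1.43] toolz [ 0.66 -0.09 -0.74]
torque groove [0.063 0.413 0.236] with rxF [0.089 0.386 0.235] j6 -2.5015364741672257
wrist mark deg from home -6.257794193199049 n 11 10
```

servo_tool --steps '[{"gripper":1,"offset":[0,0,0],"turn":2}]'

```text
time: 18.23
ee_pos: [568.0, -190.7, 176.9]
orientation: [0.356, 0.242, 0.902, 0.043]
force: [0.9, -1.0, 0.5]
width: 43.8
```

```bash
python3 - <<'E'
from h import *
stf();tq();mark()
E
```

```text
t 18.225 p [ 568.01 -190.67  176.87] F [ 0.89 -1.02  0.53] toolx [-0.63  0.47 -0.62] tooly [0.41 0.88 0.25] w 43.82055728070782
groove xyz of tcp [ 2.04 -1.26 55.03]
F groove [ 1.09 -0.94 -0.22] toolz [ 0.66 -0.1  -0.74]
torque groove [-0.062  0.175  0.351] with rxF [-0.01   0.236  0.351] j6 -2.463968825930903
wrist mark deg from home -7.904696638665034 n 11 10
```

servo_tool --steps '[{"gripper":1,"offset":[0,0,0],"turn":-2}]'

```text
time: 18.4
ee_pos: [567.9, -190.4, 176.8]
orientation: [0.356, 0.226, 0.906, 0.037]
force: [-1.7, 0.4, 0.8]
width: 43.9
```

```bash
python3 - <<'E'
from h import *
tq();mark()
E
```

```text
torque groove [0.212 0.382 0.011] with rxF [0.194 0.334 0.011] j6 -2.4991125969400287
wrist mark deg from home -6.26697347154718 n 11 10
```

servo_tool --steps '[{"gripper":1,"offset":[0,0,0],"turn":-2}]'

```text
time: 18.58
ee_pos: [568.0, -190.3, 176.7]
orientation: [0.357, 0.209, 0.91, 0.03]
force: [0.5, -0.3, -0.8]
width: 43.8
```

```bash
python3 - <<'E'
from h import *
tq();mark()
E
```

```text
torque groove [ 0.336  0.055 -0.012] with rxF [ 0.352  0.048 -0.013] j6 -2.536854994823077
wrist mark deg from home -5.0 n 10 10
```

servo_tool --steps '[{"gripper":1,"offset":[0,0,0],"turn":-2}]'

```text
time: 18.75
ee_pos: [568.2, -190.2, 176.8]
orientation: [0.358, 0.192, 0.914, 0.024]
force: [-0.7, -0.1, 1.5]
width: 44.1
```

```bash
python3 - <<'E'
from h import *
stf();tq();mark()
E
```

```text
t 18.75 p [ 568.17 -190.15  176.85] F [-0.7  -0.14  1.48] toolx [-0.67  0.37 -0.64] tooly [0.33 0.93 0.18] w 44.06057032189075
groove xyz of tcp [ 2.11 -0.73 54.94]
F groove [ 0.43 -0.2   1.57] toolz [ 0.66 -0.09 -0.74]
torque groove [ 0.293  0.225 -0.097] with rxF [ 0.302  0.245 -0.097] j6 -2.574006660333042
wrist mark deg from home -3.09478697268328 n 10 10
```

Confirmed: the torque about the pack axis climbs to 0.35 Nm on clockwise turn and is at or below 0.1 when turned back. The keyway is therefore on the key. Releasing and backing off along the axis.

servo_tool --steps '[{"gripper":-1,"offset":[0,0,0],"turn":0},{"gripper":-1,"offset":[0,0,0],"turn":0},{"gripper":-1,"offset":[0,0,0],"turn":0},{"gripper":-1,"offset":[0,0,0],"turn":0},{"gripper":-1,"offset":[0,0,0],"turn":0},{"gripper":-1,"offset":[0,0,-0.7],"turn":0},{"gripper":-1,"offset":[0,0,-0.8],"turn":0},{"gripper":-1,"offset":[0,0,-0.8],"turn":0},{"gripper":-1,"offset":[0,0,0],"turn":0}]'

```text
time: 19.92
ee_pos: [521.4, -183.6, 228.6]
orientation: [0.357, 0.192, 0.914, 0.024]
force: [-0.3, 0.2, -0.2]
width: 94.0
```

```bash
python3 - <<'E'
from h import *
stf(np.array([440,225,190.]));tq();f=mark();save(f,"w18.png")
b=cam("scene");save(b,"s18.png",130,80,120,150,4)
E
```

```text
t 19.925 p [ 521.36 -183.56  228.63] F [-0.29  0.22 -0.19] toolx [-0.67  0.37 -0.64] tooly [0.33 0.93 0.18] w 93.96780272304274
groove xyz of tcp [ -0.77   1.69 124.96]
to go (units30) [ 7.66 11.46 -2.11]
F groove [-0.36  0.19  0.05] toolz [ 0.66 -0.09 -0.74]
torque groove [-0.013  0.265  0.013] with rxF [-0.037  0.22   0.014] j6 -2.4170432141390457
wrist mark deg from home -2.5572850138468115 n 14 10
```

View pics/s18.png

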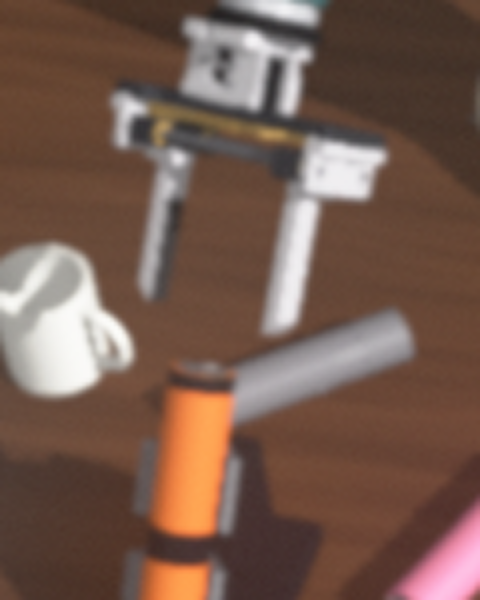

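View pics/w18.png

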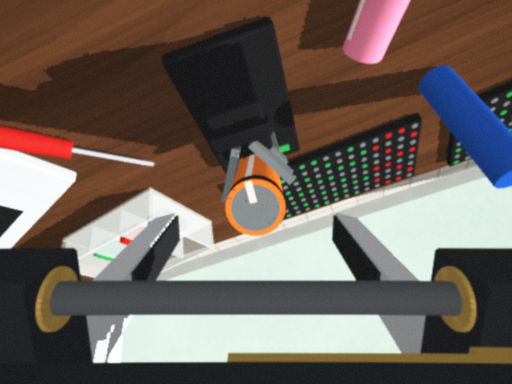

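Pack is home and untouched. Now to the lever, in chunks while watching the joints.

servo_tool --steps '[{"gripper":1,"offset":[0,0,-0.5],"turn":0},{"gripper":1,"offset":[0.4,0.6,-0.3],"turn":0},{"gripper":1,"offset":[0.65,1,-0.2],"turn":0},{"gripper":1,"offset":[0.65,1,-0.2],"turn":0},{"gripper":1,"offset":[0.65,1,-0.2],"turn":0}]'

```text
time: 20.65
ee_pos: [483.2, -52.7, 228.2]
orientation: [0.352, 0.196, 0.915, 0.026]
force: [-1.0, 0.0, -0.5]
width: 47.3
```

```bash
python3 - <<'E'
from h import *
st(np.array([440,225,200.]));print(manip.observe()["joints"])
E
```

```text
t 20.65 p [483.24 -52.7  228.2 ] F [-1.03  0.03 -0.45] toolx [-0.67  0.38 -0.63] tooly [0.34 0.92 0.19] w 47.325412694286406
groove xyz of tcp [-38.99 128.68 156.47]
to go (units30) [ 5.06  7.87 -1.07]
[-0.39 -0.23  2.22  0.37  0.46 -1.81]
```

servo_tool --steps '[{"gripper":1,"offset":[0.6,1,-0.15],"turn":0},{"gripper":1,"offset":[0.6,1,-0.15],"turn":0},{"gripper":1,"offset":[0.6,1,-0.15],"turn":0},{"gripper":1,"offset":[0.6,1,-0.15],"turn":0}]'

```text
time: 21.15
ee_pos: [464.5, 65.2, 213.6]
orientation: [0.344, 0.196, 0.918, 0.026]
force: [-0.6, -0.6, -0.9]
width: 7.2
```

```bash
python3 - <<'E'
from h import *
st(np.array([430,222,200.]));print(manip.observe()["joints"])
E
```

```text
t 21.15 p [464.46  65.18 213.56] F [-0.62 -0.61 -0.87] toolx [-0.69  0.38 -0.62] tooly [0.34 0.92 0.18] w 7.150319563852077
groove xyz of tcp [-70.7  244.43 163.97]
to go (units30) [ 3.05  4.34 -0.85]
[ 0.13 -0.2   2.24 -0.41  0.45 -0.71]
```

servo_tool --steps '[{"gripper":1,"offset":[0.7,1,-0.2],"turn":0},{"gripper":1,"offset":[0.7,1,-0.2],"turn":0}]'

```text
time: 21.4
ee_pos: [448.3, 137.4, 205.4]
orientation: [0.342, 0.196, 0.919, 0.026]
force: [0.3, 0.6, -0.6]
width: 0.4
```

```bash
python3 - <<'E'
from h import *
st(np.array([430,222,200.]));print(manip.observe()["joints"])
E
```

```text
t 21.4 p [448.3  137.44 205.41] F [ 0.34  0.64 -0.6 ] toolx [-0.69  0.38 -0.62] tooly [0.34 0.92 0.18] w 0.40404665812650925
groove xyz of tcp [-93.17 314.98 172.18]
to go (units30) [ 1.6   2.36 -0.49]
[ 0.44 -0.14  2.21 -0.71  0.57 -0.19]
```

servo_tool --steps '[{"gripper":1,"offset":[0.7,1,-0.2],"turn":0},{"gripper":1,"offset":[0.6,0.8,-0.2],"turn":0},{"gripper":1,"offset":[0.1,0.3,0],"turn":0}]'

```text
time: 21.78
ee_pos: [430.8, 219.4, 195.8]
orientation: [0.339, 0.191, 0.921, 0.026]
force: [-0.1, -0.7, -0.8]
width: 0.3
```

```bash
python3 - <<'E'
from h import *
st(np.array([440,222,145.]));print(manip.observe()["joints"])
f=cam("wrist");save(f,"w19.png");b=cam("scene");save(b,"s19.png",270,80,110,180,3)
E
```

```text
t 21.775 p [430.77 219.44 195.79] F [-0.05 -0.75 -0.81] toolx [-0.7   0.37 -0.61] tooly [0.33 0.93 0.18] w 0.2802382056640131
groove xyz of tcp [-118.28  395.12  180.7 ]
to go (units30) [ 0.86 -0.12  1.49]
[ 0.72 -0.04  2.16 -0.83  0.7   0.12]
```

View pics/w19.png

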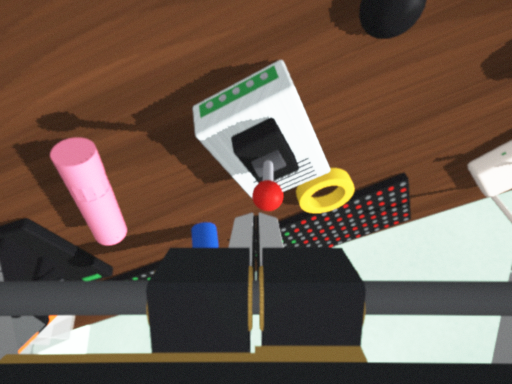

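View pics/s19.png

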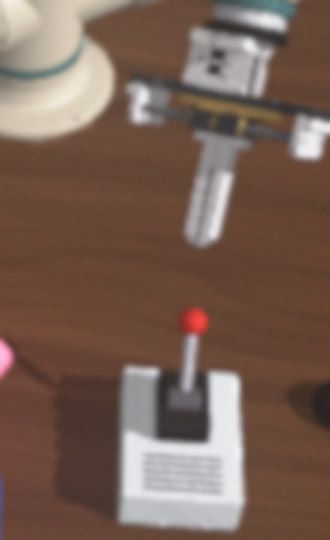

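servo_tool --steps '[{"gripper":1,"offset":[0.5,-0.06,0.8],"turn":0},{"gripper":1,"offset":[0.46,-0.06,0.8],"turn":0},{"gripper":1,"offset":[0,0,0],"turn":0}]'

```text
time: 22.25
ee_pos: [441.9, 218.9, 139.9]
orientation: [0.339, 0.194, 0.92, 0.025]
force: [-0.4, 0.8, 0.2]
width: 0.4
```

```bash
python3 - <<'E'
from h import *
st(np.array([458,224,140.]));s,R=st(np.array([537,231,140.]));print(s["joints"])
b=cam("scene");save(b,"s20.png",270,80,110,180,3)
E
```

```text
t 22.25 p [441.87 218.87 139.85] F [-0.38  0.77  0.17] toolx [-0.69  0.37 -0.61] tooly [0.34 0.92 0.18] w 0.42799235588698975
groove xyz of tcp [-145.73  395.53  130.71]
to go (units30) [-0.31  0.34  0.32]
t 22.25 p [441.87 218.87 139.85] F [-0.38  0.77  0.17] toolx [-0.69  0.37 -0.61] tooly [0.34 0.92 0.18] w 0.42799235588698975
groove xyz of tcp [-145.73  395.53  130.71]
to go (units30) [-2.05  1.45  1.97]
[ 0.69  0.06  2.24 -1.03  0.58  0.35]
```

View pics/s20.png

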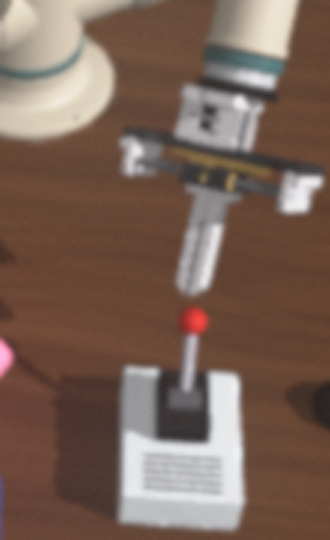

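servo_tool --steps '[{"gripper":1,"offset":[-0.31,0.34,0.32],"turn":0},{"gripper":1,"offset":[-0.3,0.2,0.3],"turn":0}]'

```text
time: 22.55
ee_pos: [475.1, 226.1, 144.6]
orientation: [0.342, 0.195, 0.919, 0.027]
force: [-1.6, -0.1, 2.3]
width: 0.4
```

```bash
python3 - <<'E'
from h import *
s,R=st(np.array([537,231,140.]));print(s["joints"])
E
```

```text
t 22.55 p [475.13 226.09 144.61] F [-1.58 -0.12  2.27] toolx [-0.69  0.38 -0.62] tooly [0.34 0.92 0.18] w 0.4348803514452353
groove xyz of tcp [-117.78  405.66  113.47]
to go (units30) [-1.27  0.82  1.42]
[ 0.65  0.09  2.19 -1.02  0.56  0.31]
```

servo_tool --steps '[{"gripper":1,"offset":[-0.3,0.22,0.48],"turn":0},{"gripper":1,"offset":[-0.35,0.25,0.4],"turn":0}]'

```text
time: 22.8
ee_pos: [514.0, 230.3, 141.2]
orientation: [0.344, 0.195, 0.918, 0.029]
force: [-0.0, -0.7, 0.2]
width: -0.1
```

```bash
python3 - <<'E'
from h import *
s,R=st(np.array([537,231,140.]));print(s["joints"])
b=cam("scene");save(b,"s21.png",270,80,110,180,3)
E
```

```text
t 22.8 p [513.95 230.29 141.16] F [-0.02 -0.66  0.16] toolx [-0.69  0.38 -0.62] tooly [0.34 0.92 0.19] w -0.057734565672639626
groove xyz of tcp [-90.66 413.27  86.21]
to go (units30) [-0.5   0.27  0.52]
[ 0.6   0.14  2.15 -1.03  0.52  0.28]
```

View pics/s21.png

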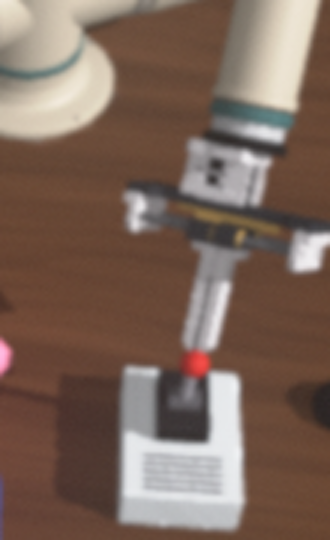

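Lever is following. Pushing on to the end stop.

servo_tool --steps '[{"gripper":1,"offset":[-0.35,0.2,0.38],"turn":0},{"gripper":1,"offset":[-0.25,0.15,0.25],"turn":0}]'

```text
time: 23.1
ee_pos: [540.2, 231.0, 137.8]
orientation: [0.341, 0.198, 0.919, 0.028]
force: [-82.6, 8.2, 54.5]
width: 0.8
```

```bash
python3 - <<'E'
from h import *
s,R=st(np.array([545,232,140.]));print(s["joints"])
b=cam("scene");save(b,"s22.png",270,80,110,180,3)
E
```

```text
t 23.1 p [540.2  231.03 137.85] F [-82.63   8.23  54.5 ] toolx [-0.69  0.38 -0.61] tooly [0.34 0.92 0.19] w 0.7920410698055089
groove xyz of tcp [-72.81 416.32  66.9 ]
to go (units30) [-0.14  0.1   0.04]
[ 0.56  0.17  2.11 -1.01  0.5   0.23]
```

View pics/s22.png

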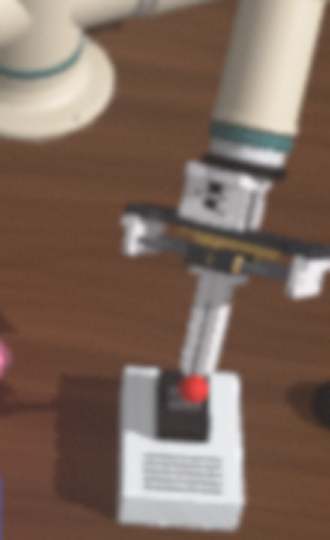

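Hard stop reached (about 99 N, under the limit). Backing off.

servo_tool --steps '[{"gripper":1,"offset":[0.3,-0.22,-0.32],"turn":0},{"gripper":1,"offset":[0.4,-0.3,-0.6],"turn":0},{"gripper":1,"offset":[0,0,-1],"turn":0},{"gripper":1,"offset":[0,0,-1],"turn":0},{"gripper":1,"offset":[0,0,-0.5],"turn":0},{"gripper":1,"offset":[0,0,0],"turn":0}]'

```text
time: 23.9
ee_pos: [450.4, 232.9, 202.8]
orientation: [0.34, 0.197, 0.919, 0.028]
force: [-0.2, -0.1, 0.5]
width: 0.5
```

```bash
python3 - <<'E'
from h import *
s,R=st();print(s["joints"])
a=cam("top");b=cam("scene")
def red(f,x0,y0,x1,y1):
    I=f["frame"].astype(int);m=(I[...,0]>150)&(I[...,1]<90)&(I[...,2]<90);r=np.zeros_like(m);r[y0:y1,x0:x1]=1;yy,xx=np.where(m&r);return (xx.mean(),yy.mean()),len(xx)
pb,nb=red(b,320,175,350,235);print(pb,nb)
try:
    pa,na=red(a,175,160,205,215);print(pa,na,tri(a,pa,b,pb))
except Exception as e:print(e)
print("exp on",proj(b,[[556,232,144.6]]),proj(a,[[556,232,144.6]]))
mark("top",a)
save(b,"s23.png");save(a,"t23.png")
E
```

```text
t 23.9 p [450.41 232.95 202.81] F [-0.19 -0.12  0.49] toolx [-0.69  0.38 -0.61] tooly [0.34 0.92 0.19] w 0.45244150642988795
groove xyz of tcp [-99.7  410.3  174.27]
[ 0.71 -0.01  2.11 -0.82  0.71  0.11]
(np.float64(335.0943396226415), np.float64(208.8679245283019)) 53
(np.float64(185.0), np.float64(180.85185185185185)) 27 (array([555.51, 232.26, 143.14]), np.float64(0.8177575449262091))
exp on [[334.89 208.68]] [[184.88 180.68]]
top mark deg from home -4.507437933738309 n 8 9
```

View pics/s23.png

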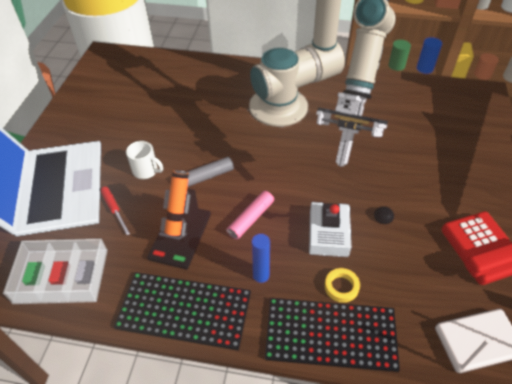

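View pics/t23.png

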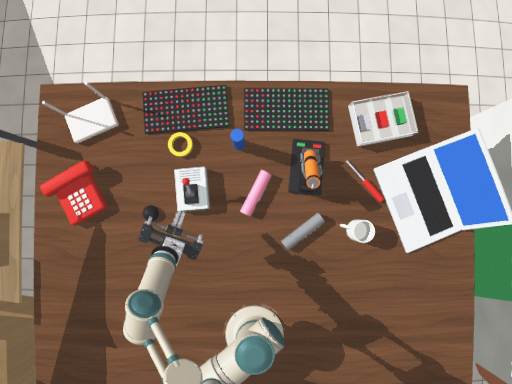

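The lever ball is at (555.5,232,143), the predicted fully-on position. The pack's mark holds at -4.5° and the bystanders haven't moved. Handing in.

```bash
python3 -c "
from station import manip
print(manip.close_job())"
```

```text
the job is handed in; nothing more can be done
None
```

I rolled the pack onto its key, threw the red lever fully over, and handed the job in. No verdict was given.

**How the pack was rolled:** The tool could not be tilted directly, so I rubbed the closed fingertips across the pack's upper side in several strokes, turning it about 55° clockwise. The first stroke slid without turning it.

**Check on the key:** I gripped the free upper end and turned it slightly.
- Clockwise, the torque rose to 0.35 N m; turned back, it was 0.1 N m or less. That matches a keyway locked on the key.
- The white mark ended 3 to 5° past where I calculated straight-down, within the key's play and my measuring error.
- I never saw the key itself drop in; the pack and V wall hid it.
- The pack looks unmoved in its groove, but I judged that from the pictures and did not re-measure its centre.

**Lever:** The ball measured (555.5, 232, 143) mm, against about (556, 232, 145) expected for fully on.

**At the end:** The other things on the desk look unmoved in the last pictures, and the gripper is clear of everything. The job took about 24 s.

**What came close to a limit:**
- Joint 6 reached -2.70, its range limit, during the last rubbing strokes, so I backed off and unwound it.
- The final push on the lever's end stop peaked at about 99 N at the wrist, under the 120 N limit but much more than needed.

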